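# Scrape and load the steriliser plate

### The job

Get the steriliser's loading plate ready: first take the scraper block and scrape all plaster chips off the plate into its catch tray without touching chips with the gripper, and put the scraper back upright on its rubber mat. Then seat every instrument pod in one of the hex sockets, pressing and turning it little by little until it drops fully home. Only when the plate is clean and all pods are home, throw the start lever fully over to on; leave the timer, jar, spatula and forceps alone.

Things in the scene. Friction and masses are not known exactly. Their poses are not given: they have to be found in the camera images.
- rack: dark steel loading plate, fixed: a deck 200 (x) by 290 (y) by 30 mm high, origin at the centre of its underside. A curb 4 mm wide, 6 mm high along its near (-x) edge; next to it the strip where the chips lie; on its far (+x) half four hex sockets in a row 58 mm from the centre, 72 mm apart along y (socket0 at -y); an aluminium catch tray adjoins the strip at the deck's -y end
- strip (a point): centre of the strip to be scraped, 48 mm to the -x side of the plate's centre, on the deck's upper face (30 mm above the counter), axes as the plate's. The strip reaches 48 mm to the curb at -x, about 70 mm to the sockets at +x, and 145 mm either way along y; it ends over the catch tray at -y. Chips lie up to 40 mm from its middle line
- tray (a point): centre of the catch tray's floor (3 mm above the counter). The tray is 125 mm (x) by 90 mm (y) outside, 3 mm walls 24 mm high on three sides; its fourth side is the deck's -y edge, over which chips fall 27 mm into it
- socket0 (a point): centre of a hex socket's floor (level with the deck), axes as the plate's. A steel collar 17 mm high, 58 mm across outside flats; hexagonal recess 46.8 mm across flats, 17 mm deep. Its hexagon is turned by its own angle, not given here: find it by turning the pod or by looking. At a wrong angle a pod rests on the rim, 9 mm too high; within about 5 degrees it drops home
- socket1 (a point): centre of a hex socket's floor (level with the deck), axes as the plate's. A steel collar 17 mm high, 58 mm across outside flats; hexagonal recess 46.8 mm across flats, 17 mm deep. Its hexagon is turned by its own angle, not given here: find it by turning the pod or by looking. At a wrong angle a pod rests on the rim, 9 mm too high; within about 5 degrees it drops home
- socket2 (a point): centre of a hex socket's floor (level with the deck), axes as the plate's. A steel collar 17 mm high, 58 mm across outside flats; hexagonal recess 46.8 mm across flats, 17 mm deep. Its hexagon is turned by its own angle, not given here: find it by turning the pod or by looking. At a wrong angle a pod rests on the rim, 9 mm too high; within about 5 degrees it drops home
- socket3 (a point): centre of a hex socket's floor (level with the deck), axes as the plate's. A steel collar 17 mm high, 58 mm across outside flats; hexagonal recess 46.8 mm across flats, 17 mm deep. Its hexagon is turned by its own angle, not given here: find it by turning the pod or by looking. At a wrong angle a pod rests on the rim, 9 mm too high; within about 5 degrees it drops home
- pod0_center (a point): instrument pod (may be absent), a steel canister 66 mm high, 200 g; point on its axis 33 mm above its underside, z up. From below: round pilot 44 mm across, 8 mm high, tapered to 37 mm; hex foot 44 mm across flats, 8 mm high (two flats face along its x); square body 26 by 26 mm from 16 mm up to the top, sides along its x and y: grip it there
- pod1_center (a point): instrument pod (may be absent), a steel canister 66 mm high, 200 g; point on its axis 33 mm above its underside, z up. From below: round pilot 44 mm across, 8 mm high, tapered to 37 mm; hex foot 44 mm across flats, 8 mm high (two flats face along its x); square body 26 by 26 mm from 16 mm up to the top, sides along its x and y: grip it there
- pod2_center (a point): instrument pod (may be absent), a steel canister 66 mm high, 200 g; point on its axis 33 mm above its underside, z up. From below: round pilot 44 mm across, 8 mm high, tapered to 37 mm; hex foot 44 mm across flats, 8 mm high (two flats face along its x); square body 26 by 26 mm from 16 mm up to the top, sides along its x and y: grip it there
- pod3_center (a point): instrument pod (may be absent), a steel canister 66 mm high, 200 g; point on its axis 33 mm above its underside, z up. From below: round pilot 44 mm across, 8 mm high, tapered to 37 mm; hex foot 44 mm across flats, 8 mm high (two flats face along its x); square body 26 by 26 mm from 16 mm up to the top, sides along its x and y: grip it there
- scraper_center (a point): scraper block, 64 mm high; this point is 32 mm above its underside. Its foot is 90 (x) by 34 (y) by 16 mm high; on it stands an upright grip fin 56 (x) by 16 (y) mm, from 16 to 64 mm above the underside. It scrapes when moved along its y with its x across the strip. 150 g
- mat: black rubber mat 130 (x) by 80 (y) mm, 2 mm thick, fixed, origin at the centre of its underside; the scraper's resting place
- chip0_center (a point): plaster chip 0 (may be absent): a loose flat piece 24 by 18 by 10 mm, 10 g; this point is at its centre
- chip1_center (a point): plaster chip 1 (may be absent): a loose flat piece 20 by 18 by 10 mm, 10 g; this point is at its centre
- chip2_center (a point): plaster chip 2 (may be absent): a loose flat piece 22 by 18 by 10 mm, 10 g; this point is at its centre
- chip3_center (a point): plaster chip 3 (may be absent): a loose flat piece 24 by 18 by 10 mm, 10 g; this point is at its centre
- chip4_center (a point): plaster chip 4 (may be absent): a loose flat piece 20 by 18 by 10 mm, 10 g; this point is at its centre
- lever (a joint): start lever: 0 leaning towards its box's -x (off), 1.0 rad fully over towards its box's +x (on). A rod 80 mm long on a light friction hinge 22 mm above the counter over the box's centre, with a black ball 26 mm across at its end, 92 mm above the counter and 38 mm to the -x or +x side of the hinge at the ends of its travel; about 1 N moves it; it stays where it is left
- lever_box (a point): top centre of the lever's grey box (70 by 50 by 25 mm, fixed); its +x is the direction in which the lever is thrown on
- timer: bystander, not to be disturbed: a small grey box-shaped kitchen timer 60 mm high, standing
- jar: bystander, not to be disturbed: a glass jar 56 mm across, 70 mm high
- spatula: bystander, not to be disturbed: a steel spatula 160 mm long, lying
- clamp: bystander, not to be disturbed: steel forceps 110 mm long, lying
Not all that is in view belongs to the job. Leave any turquoise look-alike of the part that bears pod1_center alone.

How it is judged:
On the way, in this order (a step that is already met when the one before it is completed fails the run):
1. all chips lie in the catch tray (z of each of chip0_center, chip1_center, chip2_center, chip3_center, chip4_center in the frame of rack below 0.03 m and y of chip0_center in the frame of rack between -0.237 and -0.143 m and x of chip0_center in the frame of rack between -0.106 and 0.023 m and y of chip1_center in the frame of rack between -0.237 and -0.143 m and x of chip1_center in the frame of rack between -0.106 and 0.023 m and y of chip2_center in the frame of rack between -0.237 and -0.143 m and x of chip2_center in the frame of rack between -0.106 and 0.023 m and y of chip3_center in the frame of rack between -0.237 and -0.143 m and x of chip3_center in the frame of rack between -0.106 and 0.023 m and y of chip4_center in the frame of rack between -0.237 and -0.143 m and x of chip4_center in the frame of rack between -0.106 and 0.023 m), for 0.2 s.
2. the scraper is set down upright on its mat and let go (horizontal distance between scraper_center and mat below 0.03 m and z of scraper_center in the frame of mat below 0.042 m and angle between scraper_center's own z axis and vertical below 0.12 rad and contact force between the fingers and scraper below 0.05 N), for 0.2 s.
3. every pod is fully home in a hex socket (((horizontal distance between pod0_center and socket0 below 0.005 m and z of pod0_center in the frame of socket0 below 0.036 m) or (horizontal distance between pod0_center and socket1 below 0.005 m and z of pod0_center in the frame of socket1 below 0.036 m) or (horizontal distance between pod0_center and socket2 below 0.005 m and z of pod0_center in the frame of socket2 below 0.036 m) or (horizontal distance between pod0_center and socket3 below 0.005 m and z of pod0_center in the frame of socket3 below 0.036 m)) and angle between each of pod0_center, pod1_center, pod2_center, pod3_center's own z axis and vertical below 0.1 rad and ((horizontal distance between pod1_center and socket0 below 0.005 m and z of pod1_center in the frame of socket0 below 0.036 m) or (horizontal distance between pod1_center and socket1 below 0.005 m and z of pod1_center in the frame of socket1 below 0.036 m) or (horizontal distance between pod1_center and socket2 below 0.005 m and z of pod1_center in the frame of socket2 below 0.036 m) or (horizontal distance between pod1_center and socket3 below 0.005 m and z of pod1_center in the frame of socket3 below 0.036 m)) and ((horizontal distance between pod2_center and socket0 below 0.005 m and z of pod2_center in the frame of socket0 below 0.036 m) or (horizontal distance between pod2_center and socket1 below 0.005 m and z of pod2_center in the frame of socket1 below 0.036 m) or (horizontal distance between pod2_center and socket2 below 0.005 m and z of pod2_center in the frame of socket2 below 0.036 m) or (horizontal distance between pod2_center and socket3 below 0.005 m and z of pod2_center in the frame of socket3 below 0.036 m)) and ((horizontal distance between pod3_center and socket0 below 0.005 m and z of pod3_center in the frame of socket0 below 0.036 m) or (horizontal distance between pod3_center and socket1 below 0.005 m and z of pod3_center in the frame of socket1 below 0.036 m) or (horizontal distance between pod3_center and socket2 below 0.005 m and z of pod3_center in the frame of socket2 below 0.036 m) or (horizontal distance between pod3_center and socket3 below 0.005 m and z of pod3_center in the frame of socket3 below 0.036 m))), for 0.2 s.
4. the lever is on (value of joint lever above 0.85 rad), for 0.2 s.
At the end, for the whole second after the job is handed in: All chips lie in the catch tray; each pod is home in a socket (within 5 mm of its centre, at most 3 mm above the floor, upright within 0.1 rad); lever at 0.85 rad or more; scraper upright on its mat, its centre within 30 mm of the mat's; pods and scraper at rest (all of step 1 and all of step 3 and value of joint lever above 0.85 rad and horizontal distance between scraper_center and mat below 0.03 m and z of scraper_center in the frame of mat below 0.042 m and angle between scraper_center's own z axis and vertical below 0.12 rad and linear speed of each of pod0, pod1, pod2, pod3, scraper below 0.02 m/s); the robot touches nothing.
It fails at once if the gripper's fingers touch a chip (contact force between the fingers and chip0 above 0.3 N or contact force between the fingers and chip1 above 0.3 N or contact force between the fingers and chip2 above 0.3 N or contact force between the fingers and chip3 above 0.3 N or contact force between the fingers and chip4 above 0.3 N).
It fails at once if a bystander (timer, jar, spatula, forceps) is moved more than 4 cm (distance of any of timer, jar, spatula, clamp from where it was at the start of the episode above 0.04 m).
Of pod0, pod1, pod2, pod3 only 3 to 4 are there at a start; the rules pass over those that are not, and their reading is None.
Of chip0, chip1, chip2, chip3, chip4 only 3 to 5 are there at a start; the rules pass over those that are not, and their reading is None.
At some moment in a run one of pod0, pod1, pod2, pod3, scraper may be knocked a few centimetres aside while the robot is not near it.
It also fails if it takes over 210 s, if anything falls off the work surface, if the arm or the gripper's body presses on something with over 40 N, if the wrist force passes 120 N, or if a joint passes its speed limit or range.

### The arm

A 6-joint arm with a two-finger parallel gripper is mounted at the origin on the work surface. World frame = base frame: x ahead of the robot, y to its left, z up, the work surface at z = 0. Lengths are in m, angles in rad, forces in N, time in s.
With the tool pointing down it reaches from about 0.275 to 0.75 m from the base axis. Payload 10.2 kg.
Tool frame: the origin (TCP) lies at the very end of the fingers, on their centre line; the grasp point (between the pads) lies ctrl.tcp_to_grasp behind it (ctrl.tcp_to_grasp is the distance from the TCP to the grasp point, in m); z points along the fingers, x is the direction in which the jaws open and shut, and the axes are right-handed (so a half turn about z gives the same grasp; the last joint's range is limited). The gripper opens to 85 mm and grips with 20 to 120 N. Pads are 22 mm wide; open, the fingers measure 114 mm over their backs; the gripper's body (76 mm by 85 mm) begins 54 mm behind the grasp point. The pads swing forward as they close: fully open they stand 13 mm farther back than shut.
Start: joints at [-1.414, 0.313, 1.498, -0, 1.331, -0.223], TCP at [0.195, -0.488, 0.231] pointing down, gripper open.
Joint ranges: [-2.94, 2.94], [-0.97, 2.17], [0.19, 2.56], [-1.23, 4.37], [0.02, 3.11], [-2.88, 2.88]. Speed limits (rad/s): [2.39, 2.39, 3.01, 3.14, 3.14, 3.14].

### API

Orientations are given as a rotation vector (axis times angle).
In Python, from station import ctrl gives the robot as it stands.
- The arm moves only by the tool play_rows, never from a script. Its argument "commands" is a list of rows, each a list of 5 numbers: the opening in per cent of the stroke, from 0 (shut) to 100 (fully open), then the shift along the world's x, y, z in mm, then the turn about the world's z in rad. In form: [[hand, tx, ty, tz, spin], ...]. A call has 1 to 5 rows; each row shifts and turns the commanded pose from where the row before left it; what a row does not reach is not made up. A row lasts 1/10 s, in which the tool goes at most 50 mm and 8.59 degrees, less where a joint would pass 70% of its speed; a pose out of reach is approached as far as the arm can. A call is refused whole if a number of a shift passes 50 or a number of a turn 0.15, either way. A call with a gripper value outside its range is refused whole. The fingers move at their own pace and stop on an object; "grip_force" is the grip in N (left out, the last holds). Time passes only in rows, so rows that do not move let the fingers close. It gives the time, the measured TCP pose, the force and the opening at its end, in the units of the state.
- ctrl.observe(): the state, without advancing time (a new reading comes with each control period).
- ctrl.read_camera(name): name is "side" or "top"; returns a dict with "frame" (400x640x3 uint8, blue, green, red), "fx", "fy", "cx", "cy" (pixels), "position" and "rotation" of the camera in the world. Camera axes: x right, y down, z forward; pixel columns grow to the right and rows downward; lengths in m; the calibration is good to about 2 mm. A picture is of the moment at which its call begins. There is no depth.
- ctrl.finish_job(): hands the job in, once; it reports no verdict.
Trained networks look in the newest picture that a camera, given by its name, has taken for a name from the list of things; names that differ only in an ending like _2 or _b are one class to them, and where a whole thing is asked for, a point or a joint stands for the part that bears it (a point fixed in the world has none). Each returns a list of dicts, best first, with "confidence" (0 to 1); they miss things now and then, are a little off and sometimes report something else, mostly with a low value. They report only what shows in the picture. A call takes as long as a camera call. They do not tell look-alikes from the thing itself.
- ctrl.cut_out(camera, name): "region" (400x640 bool, what is visible of it) and "point" ([column, row] in pixels, amid what is visible of it).
The state is a dict: "time": time; "joint_positions": joint angles; "dq": joint speeds; "tau": joint torques, N m; "tcp_pos": TCP position; "orientation": TCP orientation; "force": force on the tool from outside, world axes, zero at the start; "wrist_torque": the same for the moment, N m; "finger_gap": opening from 0.0 (shut) to 1.0 (fully open).
Only numpy, scipy, OpenCV 4.12 (cv2) and the standard library are available. Lean on these libraries where they do the work, as an engineer would, in place of code of your own. Each camera call takes 0.05 s, during which the arm holds its last target.

## Working session

There is one attempt and no reset: what is moved stays moved. The work goes in short steps, Python scripts to look and compute and a tool call to move; the robot and the scene stay as the last step left them, time stands still between calls to the robot, and variables do not carry over. Pictures are saved under pics/ and viewed, and the job is handed in when it is done.

Besides the shell and the picture viewer there is one more tool, called after "Call:" as name(argument=value, ...), one argument or row to a line, values as JSON. play_rows: Moves the arm, as the interface text tells. Its arguments: {"type":"object","properties":{"commands":{"type":"array","items":{"type":"array","items":{"type":"number"}}},"grip_force":{"type":"number"}},"required":["commands"]}

```bash
ls; mkdir -p pics
cat > look.py <<'E'
from station import ctrl
import cv2,sys,numpy as np
def snap(cam,fn):
    r=ctrl.read_camera(cam); cv2.imwrite('pics/'+fn,r['frame']); return r
E
python3 - <<'E'
from look import *
for c in('side','top'):
    r=snap(c,c+'0.png'); print(c,{k:np.round(v,4).tolist() for k,v in r.items() if k!='frame'})
print(ctrl.observe(), ctrl.tcp_to_grasp)
E
```

```text
pics
side {'fx': 367.626, 'fy': 367.626, 'cx': 315.7498, 'cy': 205.3608, 'position': [0.1652, 0.8425, 0.6808], 'rotation': [-0.6019, 2.5461, -1.3278]}
top {'fx': 404.8155, 'fy': 404.8155, 'cx': 324.0602, 'cy': 198.4151, 'position': [0.3603, 0.0166, 1.1405], 'rotation': [-2.1406, 2.102, -0.1789]}
{'time': 0.1, 'joint_positions': array([-1.41440047e+00,  3.13383713e-01,  1.49834556e+00,  1.32463924e-05,
        1.33099844e+00, -2.23374067e-01]), 'dq': array([ 0.00014799, -0.00157448, -0.00250981, -0.00055669,  0.00179906,
        0.00144625]), 'tau': array([ 2.44924100e-03, -4.12897682e+01, -2.60142893e+01, -1.78164487e-04,
        3.03756897e-03,  7.04910349e-06]), 'tcp_pos': array([ 0.1945899 , -0.48736591,  0.23080344]), 'orientation': array([-2.60010464e+00,  1.76175915e+00,  1.20273852e-03]), 'force': array([-0.33337943, -0.26127455, -0.50947235]), 'wrist_torque': array([ 0.04193829,  0.01836559, -0.0360784 ]), 'finger_gap': 1.001161223562685} 0.0187
```

View pics/top0.png

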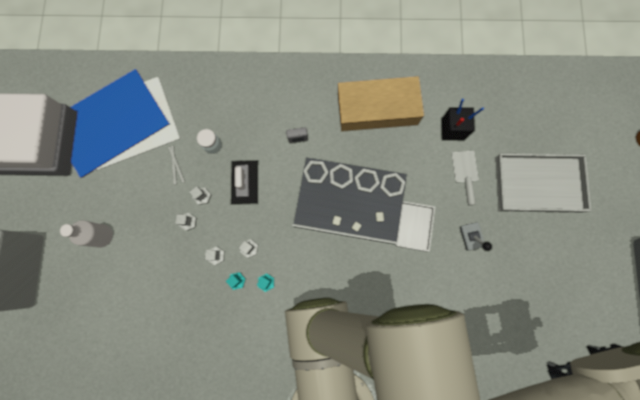

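View pics/side0.png

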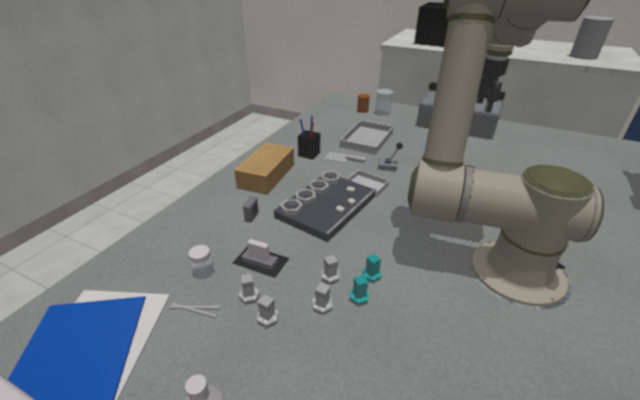

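```bash
cat >> look.py <<'E'
from scipy.spatial.transform import Rotation as R
def proj(r,P):
    P=np.atleast_2d(P).astype(float); Rm=R.from_rotvec(r['rotation']).as_matrix()
    c=(P-r['position'])@Rm
    return np.c_[c[:,0]/c[:,2]*r['fx']+r['cx'], c[:,1]/c[:,2]*r['fy']+r['cy']]
def unproj(r,px,z):
    px=np.atleast_2d(px).astype(float); Rm=R.from_rotvec(r['rotation']).as_matrix()
    d=np.c_[(px[:,0]-r['cx'])/r['fx'],(px[:,1]-r['cy'])/r['fy'],np.ones(len(px))]@Rm.T
    s=(z-r['position'][2])/d[:,2]
    return (r['position']+d*s[:,None])
def crop(img,x0,y0,x1,y1,s,fn):
    cv2.imwrite('pics/'+fn,cv2.resize(img[y0:y1,x0:x1],None,fx=s,fy=s,interpolation=cv2.INTER_CUBIC))
names='rack pod0_center scraper_center mat chip0_center lever lever_box timer jar spatula clamp'.split()
E
python3 - <<'E'
from look import *
r=ctrl.read_camera('top');s=ctrl.read_camera('side')
crop(r['frame'],285,150,445,260,5,'t_rack.png')
crop(r['frame'],165,120,305,300,3,'t_pods.png')
crop(s['frame'],220,160,400,340,3,'s_pods.png')
crop(s['frame'],265,120,425,240,5,'s_rack.png')
for n in names:
  for c,rr in(('top',r),('side',s)):
    try:
      for d in ctrl.cut_out(c,n)[:7]: print(n,c,round(d['confidence'],2),np.round(d['point'],1),d['region'].sum())
    except Exception as e: print(n,c,e)
E
```

```text
rack top 0.81 [366.4 213.3] 7221
rack top 0.57 [358.3 227.1] 45
rack side 0.69 [336.5 205.2] 3437
rack side 0.28 [321.1 301.5] 442
pod0_center top 0.58 [215.1 253.5] 270
pod0_center side 0.9 [322.2 300.4] 439
pod0_center side 0.26 [333.7 204. ] 3344
scraper_center top 0.72 [243.  181.3] 401
scraper_center top 0.48 [366.2 215.3] 6751
scraper_center side 0.7 [258.6 255.3] 655
scraper_center side 0.48 [196.4 308.7] 236
scraper_center side 0.44 [247.3 292.2] 405
mat top 0.85 [249.5 180.8] 856
mat side 0.86 [262.8 270.2] 507
lever top 0.51 [484.3 247.2] 92
lever_box top 0.67 [474.3 237.8] 583
lever_box side 0.71 [389.2 161.9] 309
timer top 0.75 [298.  134.2] 299
timer side 0.89 [249.5 208.7] 307
timer side 0.19 [331.1 271.5] 373
jar top 0.72 [210.3 143. ] 419
jar top 0.27 [362.3 211.8] 6837
jar side 0.96 [198.  260.9] 655
spatula top 0.58 [468.6 169.5] 841
spatula side 0.68 [340.3 155. ] 256
clamp top 0.77 [175.5 169. ] 179
clamp side 0.64 [194.8 309.2] 305
clamp side 0.2 [322.7 299.6] 526
```

View pics/t_rack.png

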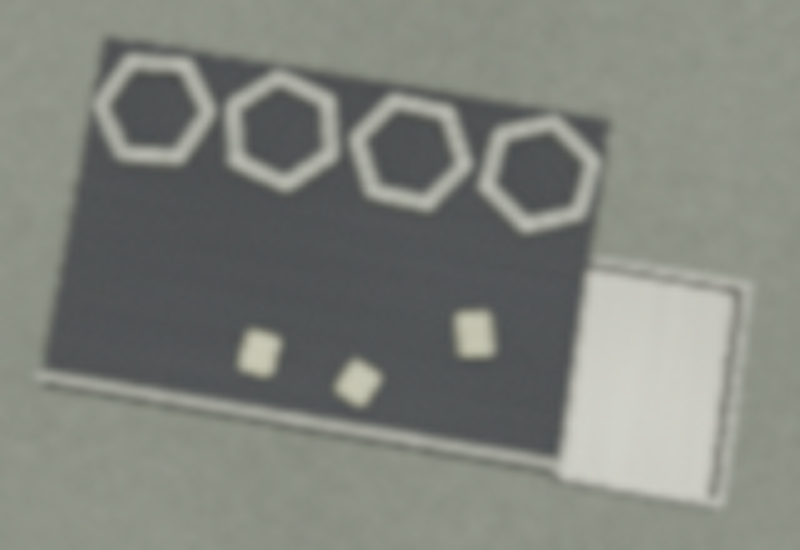

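View pics/t_pods.png

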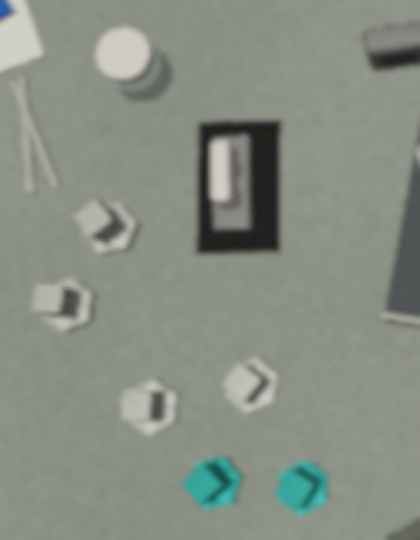

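View pics/s_pods.png

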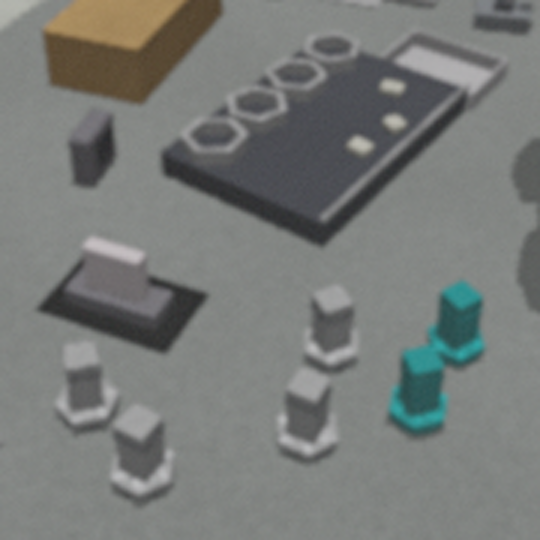

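View pics/s_rack.png

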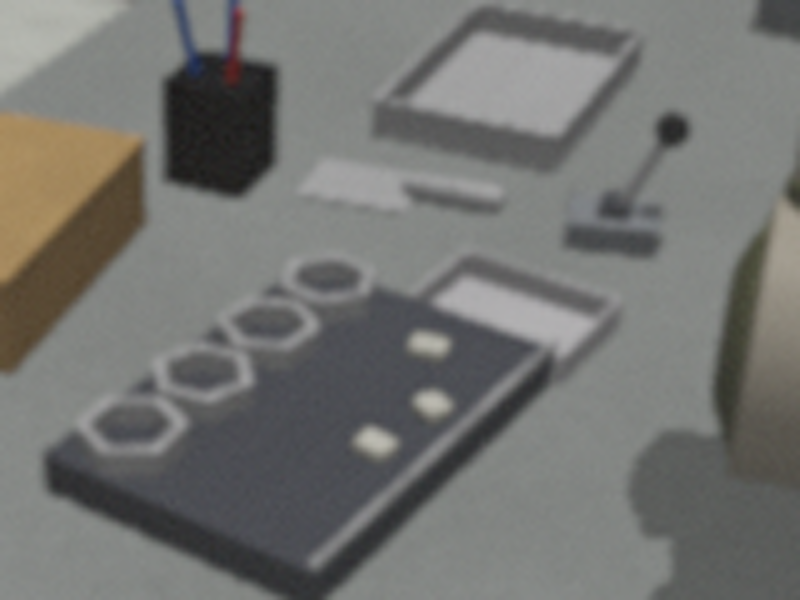

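```bash
cat > fit.py <<'E'
from look import *
from scipy.optimize import minimize
def hexpts(c,af,ang,z):
    a=ang+np.arange(6)*np.pi/3+np.pi/6; Rr=af/2/np.cos(np.pi/6)
    return np.c_[c[0]+Rr*np.cos(a),c[1]+Rr*np.sin(a),np.full(6,z)]
def poly_mask(r,polys,x0,y0,x1,y1,S=8):
    m=np.zeros(((y1-y0)*S,(x1-x0)*S),np.float32)
    for P,v in polys:
        p=(proj(r,P)-[x0,y0]+0.5)*S-0.5
        cv2.fillPoly(m,[np.round(p*16).astype(np.int32)],float(v),shift=4)
    m=cv2.resize(m,(x1-x0,y1-y0),interpolation=cv2.INTER_AREA)
    return cv2.GaussianBlur(m,(0,0),0.7)
def ncc(a,b,w=None):
    a=a-a.mean();b=b-b.mean();return (a*b).sum()/np.sqrt((a*a).sum()*(b*b).sum()+1e-9)
def gray(r): return cv2.cvtColor(r['frame'],cv2.COLOR_BGR2GRAY).astype(np.float32)
E
cat > rackfit.py <<'E'
from fit import *
from scipy.optimize import differential_evolution
r=ctrl.read_camera('top')
g=gray(r)
px=np.array([[108,38],[607,122]])/5+[285,150]
c=unproj(r,np.array([[316,171],[341.5,176],[367,180.5],[393,184.5]]),0.047); print(c)
for name in ('top','side'):
    rr=r if name=='top' else ctrl.read_camera('side'); gg=gray(rr)
    for i in range(4):
        p=proj(rr,[c[3-i][0],c[3-i][1],.047])[0]; h=14 if name=='top' else 13
        x0,y0=np.round(p).astype(int)-h; x1,y1=x0+2*h,y0+2*h
        patch=gg[y0:y1,x0:x1]
        def f(v):
            m=poly_mask(rr,[(hexpts(v[:2]+c[3-i][:2],.058,v[2],.047),1),(hexpts(v[:2]+c[3-i][:2],.0468,v[2],.047),0)],x0,y0,x1,y1)
            return -ncc(m,patch)
        best=min((minimize(f,[0,0,a],method='Nelder-Mead',options=dict(initial_simplex=[[0,0,a],[.004,0,a],[0,.004,a],[0,0,a+.15]])) for a in np.arange(0,1.04,.26)),key=lambda q:q.fun)
        print(name,'socket',i,np.round(best.x[:2]+c[3-i][:2],4),'ang',round(np.degrees(best.x[2])%60,1),round(best.fun,3))
E
python3 rackfit.py
```

```text
[[ 0.63680608  0.05578436  0.047     ]
 [ 0.62370509 -0.01525622  0.047     ]
 [ 0.61209811 -0.08587791  0.047     ]
 [ 0.6019883  -0.15750865  0.047     ]]
top socket 0 [ 0.603  -0.1562] ang 14.3 -0.88
top socket 1 [ 0.6139 -0.0849] ang 48.0 -0.918
top socket 2 [ 0.6252 -0.0137] ang 35.4 -0.905
top socket 3 [0.6361 0.0575] ang 57.2 -0.836
side socket 0 [ 0.6042 -0.1573] ang 14.2 -0.32
side socket 1 [ 0.6146 -0.083 ] ang 47.4 -0.381
side socket 2 [ 0.6254 -0.0124] ang 38.8 -0.434
side socket 3 [0.6363 0.0585] ang 56.7 -0.482
```

```bash
cat > objs.py <<'E'
from fit import *
def rect(c,ang,lx,ly,z):
    q=np.array([[1,1],[-1,1],[-1,-1],[1,-1]])*[lx/2,ly/2]; ca,sa=np.cos(ang),np.sin(ang)
    return np.c_[q@np.array([[ca,sa],[-sa,ca]])+c,np.full(4,z)]
def fitpolys(rr,make,c0,angs,h):
    gg=gray(rr); out=[]
    p=proj(rr,make([c0[0],c0[1],0])[-1][0]).mean(0); x0,y0=np.round(p).astype(int)-h; x1,y1=x0+2*h,y0+2*h
    patch=gg[y0:y1,x0:x1]
    f=lambda v:-ncc(poly_mask(rr,make(v),x0,y0,x1,y1),patch)
    res=[minimize(f,[*c0,a],method='Nelder-Mead',options=dict(initial_simplex=[[*c0,a],[c0[0]+.006,c0[1],a],[c0[0],c0[1]+.006,a],[*c0,a+.2]])) for a in angs]
    b=min(res,key=lambda q:q.fun); return b.x,b.fun
def hull(*Ps): return None
def pod_polys(v,top=1.0,hexv=1.3,side=.3,zb=0):
    c=v[:2]
    return [(hexpts(c,.044,v[2],zb+.016),hexv),(rect(c,v[2],.026,.026,zb+.066),top)]
E
python3 - <<'E'
from objs import *
r=ctrl.read_camera('top'); s=ctrl.read_camera('side')
# hex foot centre estimates
def show(n,x): print(n,np.round(x[0][:2],4),round(np.degrees(x[0][2]),1),round(x[1],3))
fin=lambda v:[(rect(v[:2],v[2],.056,.016,.066),1)]
foot=lambda v:[(rect(v[:2],v[2],.13,.08,.002),-1),(rect(v[:2],v[2],.09,.034,.018),0)]
fp=unproj(r,[[238.5,176.5]],.066)[0]; print('fin',fp)
show('fin top',fitpolys(r,fin,fp[:2],[0,-.1,.1],12))
fs=proj(s,fp);print(fs)
show('fin side',fitpolys(s,fin,fp[:2],[0,-.1,.1],12))
mp=unproj(r,[[244.5,182]],.002)[0]
mat=lambda v:[(rect(v[:2],v[2],.13,.08,.002),-1)]
show('mat',fitpolys(r,mat,mp[:2],[0,-.1,.1],30))
# pods
for px in [(201,194),(186.5,221),(215,255.5),(248.5,247)]:
    c=unproj(r,[px],.016)[0]
    best=fitpolys(r,lambda v:[(hexpts(v[:2],.044,v[2],.016),1),(rect(v[:2],v[2],.026,.026,.066),.75)],c[:2],np.radians([-40,-20,0,20,40]),14)
    show('pod top %s'%(px,),best)
    best2=fitpolys(s,lambda v:[(hexpts(v[:2],.044,v[2],.016),1),(rect(v[:2],v[2],.026,.026,.066),.6)],best[0][:2],[best[0][2]],14)
    show('   side',best2)
for px in [(337,220.5),(357,226.5),(380,216.7)]:
    c=unproj(r,[px],.04)[0]; show('chip',fitpolys(r,lambda v:[(rect(v[:2],v[2],.022,.018,.04),1)],c[:2],[0,.5,1],8))
    d=c[:2]-[.5623,-.0404]; a=np.radians(-8.8); print(' rack frame', d@[np.cos(a),np.sin(a)], d@[-np.sin(a),np.cos(a)])
crop(r['frame'],440,205,520,265,10,'t_lev.png'); crop(s['frame'],360,130,420,180,12,'s_lev.png')
E
```

```text
fin [0.61305511 0.26647312 0.066     ]
fin top [0.6136 0.2678] 3.5 -0.77
[[258.06510472 241.85163348]]
fin side [0.613  0.2696] 3.5 -0.85
mat [0.613  0.2643] 2.5 -0.704
pod top (201, 194) [0.5675 0.3826] 71.1 -0.092
   side [0.5403 0.3702] 129.9 -0.246
pod top (186.5, 221) [0.4939 0.4179] 26.5 -0.169
   side [0.4621 0.3933] 125.4 -0.14
pod top (215, 255.5) [0.4002 0.3312] -30.3 -0.387
   side [0.429  0.3491] -67.9 -0.159
pod top (248.5, 247) [0.4215 0.2389] 21.1 -0.576
   side [0.3815 0.2439] 75.2 -0.064
chip [ 0.5012 -0.0029] -15.8 -0.994
 rack frame -0.06685813378797895 0.025893902791744035
chip [ 0.4859 -0.0569] -33.8 -0.952
 rack frame -0.07379739494054406 -0.030563677249051402
chip [ 0.514  -0.1205] 4.4 -0.986
 rack frame -0.0364677967574506 -0.08830144700841276
```

Run:
```python
import cv2,numpy as np
a=cv2.imread('pics/t_lev.png');b=cv2.imread('pics/s_lev.png');b=cv2.resize(b,(720,600))
cv2.imwrite('pics/lev.png',cv2.resize(np.hstack([a,b]),(800,316)))
```

```text
(no output)
```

View pics/lev.png

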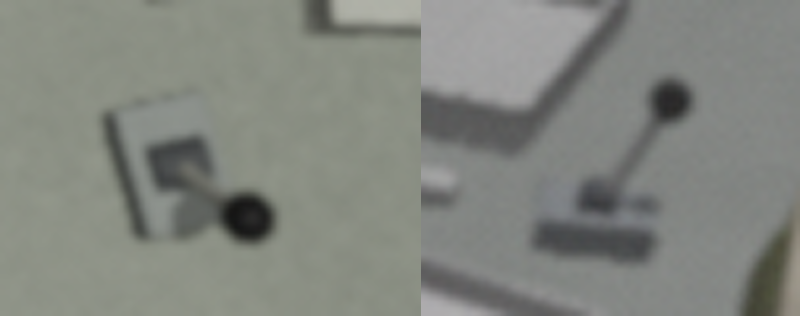

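Call:
play_rows(
  commands=[
    [100,22,39.8,0,-0.02],
    [100,22,39.8,0,-0.02],
    [100,22,39.8,0,-0.02],
    [100,22,39.8,0,-0.02],
    [100,22,39.8,0,-0.02],
  ],
)

```text
time: 2.0
tcp_pos: [0.3051, -0.287, 0.2314]
orientation: [2.508, -1.892, 0.001]
force: [0.9, -0.3, 0.1]
finger_gap: 1.0
```

Call:
play_rows(
  commands=[
    [100,22,39.8,0,-0.02],
    [100,22,39.8,0,-0.02],
    [100,22,39.8,0,-0.02],
    [100,22,39.8,0,-0.02],
    [100,22,39.8,0,-0.02],
  ],
)

```text
time: 2.5
tcp_pos: [0.4152, -0.0878, 0.2315]
orientation: [-2.411, 2.014, -0.001]
force: [0.5, -0.5, 0.1]
finger_gap: 1.0
```

Call:
play_rows(
  commands=[
    [100,22,39.8,0,-0.02],
    [100,22,39.8,0,-0.02],
    [100,22,39.8,0,-0.02],
    [100,22,39.8,0,-0.02],
    [100,22,39.8,0,-0.02],
  ],
)

```text
time: 3.0
tcp_pos: [0.5252, 0.1114, 0.2314]
orientation: [-2.308, 2.132, -0.001]
force: [0.7, -1.7, 1.0]
finger_gap: 0.994
```

Call:
play_rows(
  commands=[
    [100,22,39.8,0,-0.02],
    [100,22,39.8,0,0],
    [100,22,39.8,0,0],
    [100,22,39.8,0,0],
  ],
)

```text
time: 3.4
tcp_pos: [0.6131, 0.2704, 0.2312]
orientation: [-2.287, 2.154, -0.0]
force: [1.0, -0.6, 0.1]
finger_gap: 0.999
```

```bash
cat >> look.py <<'E'
def st():
    o=ctrl.observe(); Rm=R.from_rotvec(o['orientation']).as_matrix()
    print('t',round(o['time'],2),'tcp mm',np.round(o['tcp_pos']*1000,1),'jaw yaw deg',round(np.degrees(np.arctan2(Rm[1,0],Rm[0,0])),2),'tilt',round(np.degrees(np.arccos(-Rm[2,2])),2),'F',np.round(o['force'],1),'gap',round(o['finger_gap'],3),'q',np.round(o['joint_positions'],2)); return o
E
python3 - <<'E'
from objs import *
st()
r=snap('top','t1.png');s=snap('side','s1.png')
fin=lambda v:[(rect(v[:2],v[2],.056,.016,.066),1)]
print(fitpolys(s,fin,[.613,.2685],[0.06],12))
b=unproj(r,[[487,246.3]],.092);b2=unproj(s,[[360+(670-420)/380*60,130+100/316*50]],.092);print('ball',b,b2)
print('boxc',unproj(r,[[473.8,236.5]],.025))
E
```

```text
t 3.4 tcp mm [613.1 270.4 231.2] jaw yaw deg -86.56 tilt 0.0 F [ 1.  -0.6  0.1] gap 0.999 q [ 0.24  0.65  0.98 -0.    1.51  1.75]
(array([ 0.61143679,  0.26573618, -0.11064004]), np.float64(-0.46241047978401184))
ball [[ 0.43379109 -0.38929662  0.092     ]] [[ 0.43403184 -0.38869403  0.092     ]]
boxc [[ 0.46460087 -0.38058909  0.025     ]]
```

View pics/t1.png

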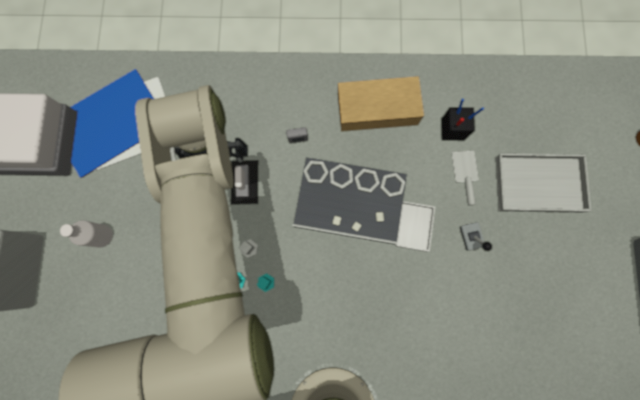

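Call:
play_rows(
  commands=[
    [100,0,-2,-45,0],
    [100,0,0,-45,0],
    [100,0,0,-45,0],
    [100,0,0,-38,0],
    [100,0,0,-30,0],
  ],
  grip_force=60,
)

```text
time: 4.0
tcp_pos: [0.6116, 0.2658, 0.0259]
orientation: [2.285, -2.153, -0.002]
force: [0.3, -0.8, 0.4]
finger_gap: 1.003
```

Call:
play_rows(
  commands=[
    [0,0,0,0,0],
    [0,0,0,0,0],
    [0,0,0,0,0],
    [0,0,0,0,0],
    [0,0,0,0,0],
  ],
)

```text
time: 4.5
tcp_pos: [0.6132, 0.2668, 0.0297]
orientation: [-2.286, 2.153, -0.002]
force: [-0.9, 1.7, 9.9]
finger_gap: 0.18
```

Run:
```python
from objs import *
st();s=snap('side','s2.png');crop(s['frame'],190,150,350,270,5,'s2c.png')
```

```text
t 4.5 tcp mm [613.2 266.8  29.7] jaw yaw deg -86.58 tilt 0.12 F [-0.9  1.7  9.9] gap 0.18 q [0.24 0.82 1.22 0.   1.1  1.75]
```

View pics/s2c.png

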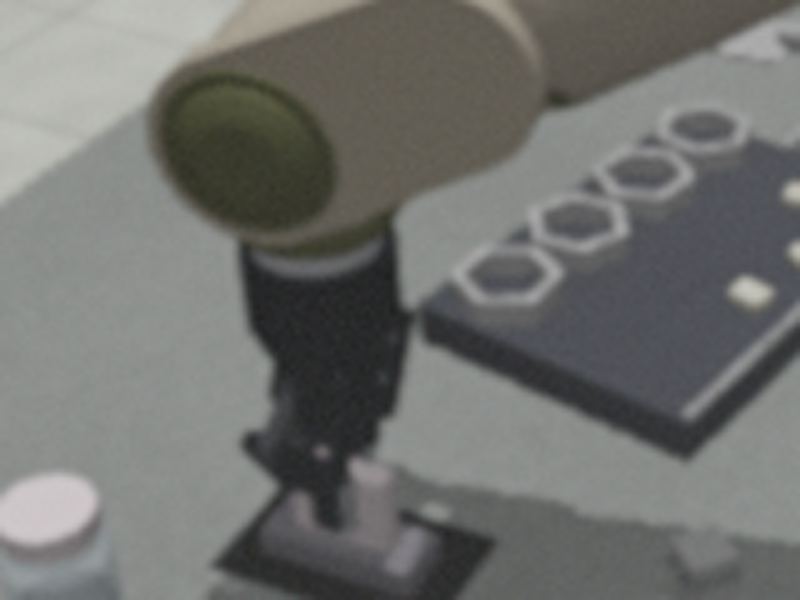

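Call:
play_rows(
  commands=[
    [0,0,0,20,0],
    [0,0,0,40,0],
    [0,0,0,40,0],
    [0,0,0,0,0],
    [0,0,0,0,0],
  ],
)

```text
time: 5.05
tcp_pos: [0.6126, 0.2666, 0.1287]
orientation: [-2.286, 2.153, -0.001]
force: [0.5, -0.6, -1.4]
finger_gap: 0.181
```

Call:
play_rows(
  commands=[
    [0,-16.5,-43.3,0,-0.043],
    [0,-16.5,-43.3,0,-0.043],
    [0,-16.5,-43.3,0,-0.043],
    [0,-16.5,-43.3,0,-0.043],
    [0,-16.5,-43.3,0,-0.041],
  ],
)

```text
time: 5.55
tcp_pos: [0.5282, 0.0487, 0.1267]
orientation: [2.042, -2.385, -0.004]
force: [0.2, -1.0, -1.4]
finger_gap: 0.176
```

Call:
play_rows(
  commands=[
    [0,0,0,-30,0],
    [0,0,0,-10,0],
    [0,0,0,0,0],
  ],
)

```text
time: 5.85
tcp_pos: [0.5288, 0.0506, 0.0861]
orientation: [2.043, -2.382, -0.006]
force: [0.2, 0.8, -0.7]
finger_gap: 0.182
```

Run:
```python
from objs import *
st();s=snap('side','s3.png');r=snap('top','t3.png');crop(s['frame'],230,120,430,260,4,'s3c.png')
```

```text
t 5.85 tcp mm [528.8  50.6  86.1] jaw yaw deg -98.75 tilt 0.29 F [ 0.2  0.8 -0.7] gap 0.182 q [-0.13  0.49  1.65  0.    1.01  1.6 ]
```

View pics/s3c.png

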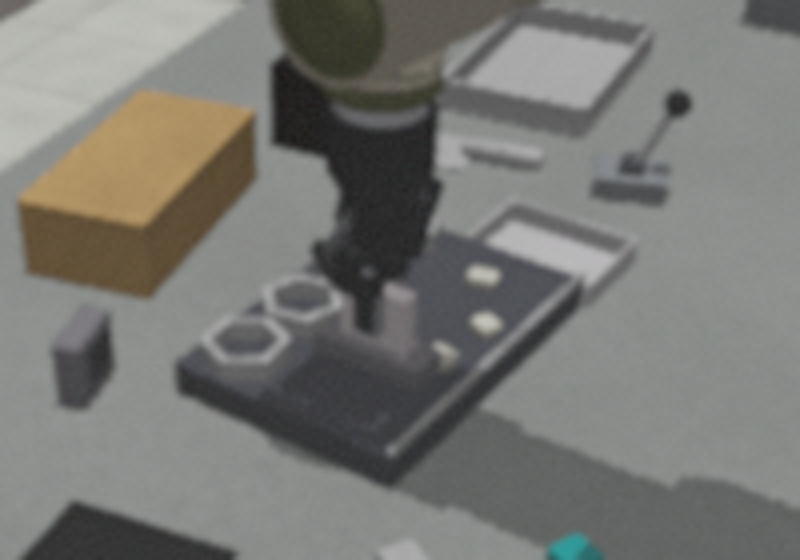

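View pics/t3.png

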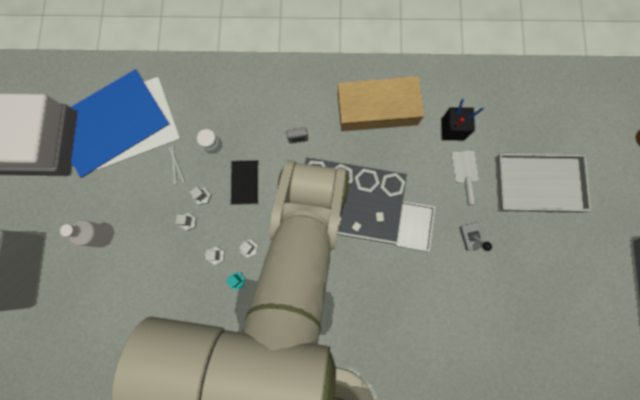

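Call:
play_rows(
  commands=[
    [0,2,0,-20,0],
    [0,0,0,-4,0],
    [0,0,0,0,0],
    [0,0,0,-2,0],
    [0,0,0,0,0],
  ],
)

```text
time: 6.45
tcp_pos: [0.5324, 0.0502, 0.0628]
orientation: [-2.045, 2.384, -0.001]
force: [-1.0, 0.5, -1.7]
finger_gap: 0.179
```

Call:
play_rows(
  commands=[
    [0,0,0,-1,0],
    [0,0,0,0,0],
  ],
)

```text
time: 6.65
tcp_pos: [0.5322, 0.0501, 0.0615]
orientation: [-2.045, 2.385, -0.0]
force: [-0.1, 0.1, -1.3]
finger_gap: 0.179
```

Call:
play_rows(
  commands=[
    [0,0,0,-1,0],
    [0,0,0,0,0],
  ],
)

```text
time: 6.85
tcp_pos: [0.5321, 0.0501, 0.0602]
orientation: [2.045, -2.385, -0.0]
force: [-0.1, 0.1, -1.0]
finger_gap: 0.181
```

Run:
```python
from objs import *
st();s=snap('side','s4.png');crop(s['frame'],270,150,390,240,6,'s4c.png')
```

```text
t 6.85 tcp mm [532.1  50.1  60.2] jaw yaw deg -98.78 tilt 0.01 F [-0.1  0.1 -1. ] gap 0.181 q [-0.13  0.53  1.67 -0.    0.95  1.6 ]
```

View pics/s4c.png

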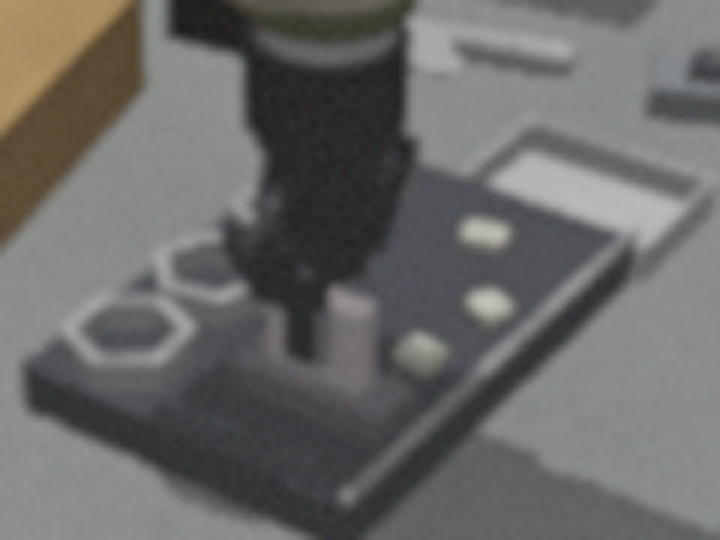

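Call:
play_rows(
  commands=[
    [0,0,0,-1,0],
    [0,0,0,0,0],
  ],
)

```text
time: 7.1
tcp_pos: [0.5321, 0.0501, 0.0592]
orientation: [2.045, -2.385, -0.0]
force: [0.8, -0.3, -2.2]
finger_gap: 0.178
```

Call:
play_rows(
  commands=[
    [0,0,0,-1,0],
    [0,0,0,0,0],
  ],
)

```text
time: 7.3
tcp_pos: [0.5321, 0.0501, 0.0581]
orientation: [2.045, -2.385, -0.0]
force: [0.1, 0.5, -1.5]
finger_gap: 0.18
```

Call:
play_rows(
  commands=[
    [0,0,0,-1,0],
    [0,0,0,0,0],
  ],
)

```text
time: 7.5
tcp_pos: [0.5322, 0.0502, 0.0577]
orientation: [-2.045, 2.385, -0.0]
force: [-2.0, -0.6, 3.3]
finger_gap: 0.179
```

Call:
play_rows(
  commands=[
    [0,0,0,0.7,0],
    [0,-1.5,-10,0,0],
    [0,-1.5,-10,0,0],
    [0,-1.5,-10,0,0],
    [0,-1.5,-10,0,0],
  ],
)

```text
time: 8.0
tcp_pos: [0.5259, 0.0089, 0.0579]
orientation: [2.044, -2.385, -0.0]
force: [-0.4, 0.4, -1.2]
finger_gap: 0.179
```

Call:
play_rows(
  commands=[
    [0,-1.5,-10,0,0],
    [0,-1.5,-10,0,0],
    [0,-1.5,-10,0,0],
    [0,-1.6,-10,0,0],
    [0,-1.6,-10,0,0],
  ],
)

```text
time: 8.5
tcp_pos: [0.5183, -0.0408, 0.058]
orientation: [-2.045, 2.385, -0.0]
force: [-0.2, -0.6, -1.7]
finger_gap: 0.178
```

Call:
play_rows(
  commands=[
    [0,-1.5,-10,0,0],
    [0,-1.5,-10,0,0],
    [0,-1.5,-10,0,0],
    [0,-1.6,-10,0,0],
    [0,-1.6,-10,0,0],
  ],
)

```text
time: 9.0
tcp_pos: [0.5106, -0.0907, 0.058]
orientation: [2.045, -2.385, -0.0]
force: [-0.3, -0.2, -1.3]
finger_gap: 0.179
```

Run:
```python
from objs import *
st();s=snap('side','s5.png');crop(s['frame'],290,130,410,220,6,'s5c.png')
```

```text
t 9.0 tcp mm [510.6 -90.7  58. ] jaw yaw deg -98.78 tilt 0.01 F [-0.3 -0.2 -1.3] gap 0.179 q [-0.4   0.51  1.72  0.    0.92  1.32]
```

View pics/s5c.png

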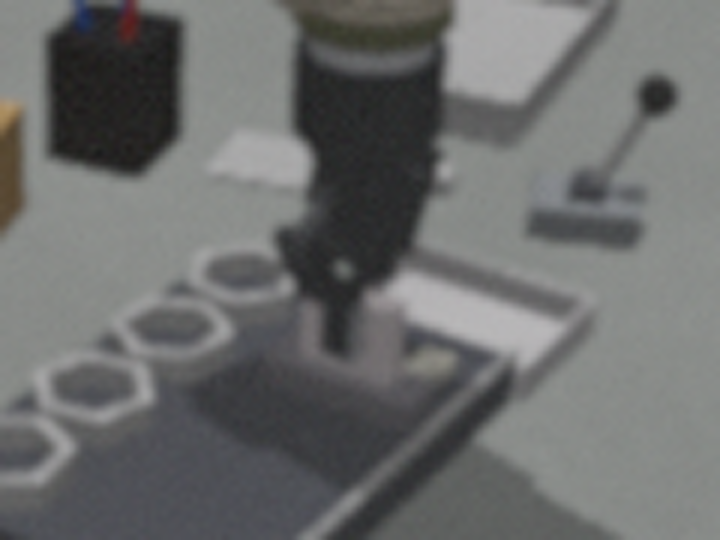

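Call:
play_rows(
  commands=[
    [0,-1.5,-10,0,0],
    [0,-1.5,-10,0,0],
    [0,-1.5,-10,0,0],
    [0,-1.6,-10,0,0],
    [0,-1.6,-10,0,0],
  ],
)

```text
time: 9.55
tcp_pos: [0.5029, -0.1408, 0.058]
orientation: [2.045, -2.385, -0.0]
force: [0.1, 0.0, -1.4]
finger_gap: 0.178
```

Call:
play_rows(
  commands=[
    [0,-1.2,-8,0,0],
    [0,-1.2,-8,0,0],
    [0,-1.2,-8,0,0],
    [0,-1.2,-8,0,0],
    [0,-1.4,-9,0,0],
  ],
)

```text
time: 10.05
tcp_pos: [0.4967, -0.1815, 0.058]
orientation: [2.045, -2.385, -0.0]
force: [0.8, 1.0, -1.1]
finger_gap: 0.176
```

Call:
play_rows(
  commands=[
    [0,0,0,0,0],
    [0,0,0,0,0],
    [0,0,0,0,0],
  ],
)

```text
time: 10.35
tcp_pos: [0.4968, -0.1806, 0.058]
orientation: [-2.045, 2.385, 0.0]
force: [-0.1, -0.4, -1.5]
finger_gap: 0.181
```

Run:
```python
from objs import *
st();s=snap('side','s6.png');crop(s['frame'],290,130,410,220,6,'s6c.png');r=snap('top','t6.png')
```

```text
t 10.35 tcp mm [ 496.8 -180.6   58. ] jaw yaw deg -98.76 tilt 0.01 F [-0.1 -0.4 -1.5] gap 0.181 q [-0.57  0.52  1.68  0.    0.93  1.15]
```

View pics/s6c.png

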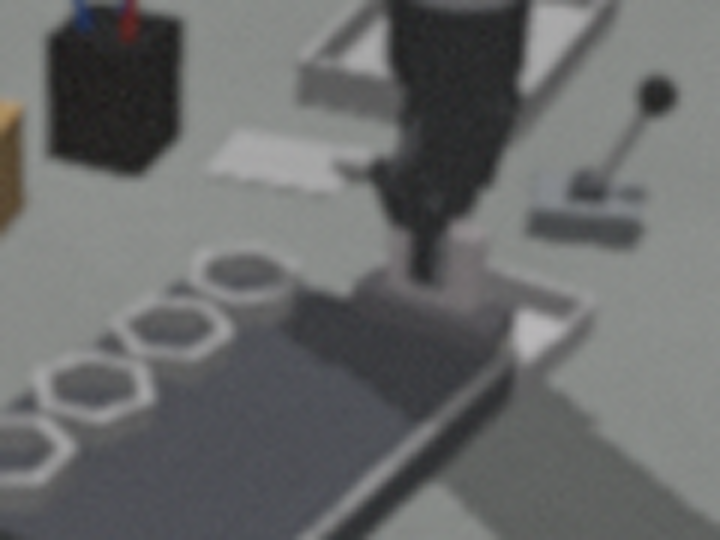

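View pics/t6.png

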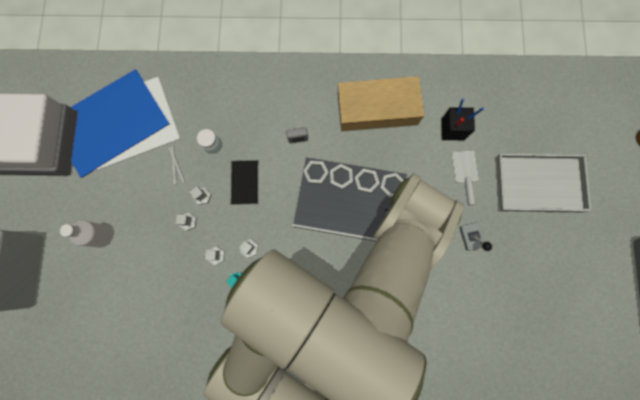

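Call:
play_rows(
  commands=[
    [0,0,0,35,0],
    [0,0,0,40,0],
    [0,10,45,0,0],
    [0,10,45,0,0],
    [0,10,45,0,0],
  ],
)

```text
time: 10.95
tcp_pos: [0.5269, -0.0442, 0.1333]
orientation: [-2.044, 2.385, -0.001]
force: [0.9, -0.0, -0.7]
finger_gap: 0.176
```

Call:
play_rows(
  commands=[
    [0,13,45,0,0.03],
    [0,13,45,0,0.03],
    [0,13,45,0,0.03],
    [0,13,45,0,0.03],
    [0,13,45,0,0.03],
  ],
)

```text
time: 11.45
tcp_pos: [0.5919, 0.1814, 0.133]
orientation: [2.22, -2.223, 0.0]
force: [0.6, -1.2, -1.3]
finger_gap: 0.18
```

Run:
```python
from objs import *
st();r=snap('top','t7.png');crop(r['frame'],285,150,445,260,5,'t7c.png');s=snap('side','s7.png');
```

```text
t 11.45 tcp mm [591.9 181.4 133. ] jaw yaw deg -90.08 tilt 0.0 F [ 0.6 -1.2 -1.3] gap 0.18 q [ 0.11  0.6   1.32 -0.    1.22  1.68]
```

View pics/t7c.png

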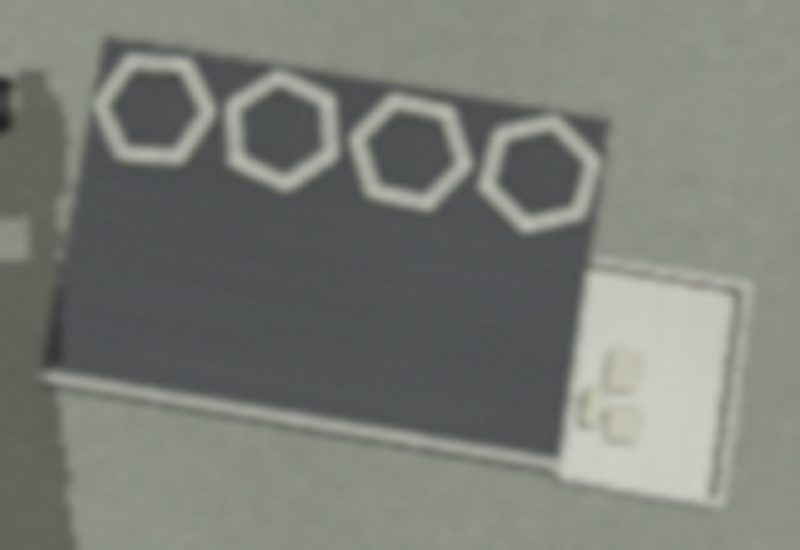

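View pics/s7.png

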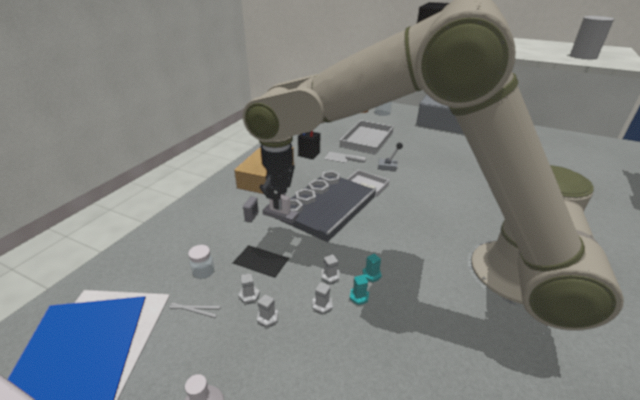

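Run:
```python
from objs import *
r=ctrl.read_camera('top')
a=np.radians(-8.8)
g=cv2.cvtColor(r['frame'],cv2.COLOR_BGR2HSV)
crop(r['frame'],390,205,440,250,14,'tray.png')
for p in [(590,410),(622,370),(622,427)]:
  c=unproj(r,[[p[0]/5+285-.4,p[1]/5+150-.4]],.01)[0]; d=c[:2]-[.5623,-.0404]; print(d@[np.cos(a),np.sin(a)], d@[-np.sin(a),np.cos(a)])
```

```text
-0.06253201879379264 -0.15965995785718867
-0.037234651608566205 -0.1741989919136641
-0.06889575483591968 -0.1785040183222106
```

View pics/tray.png

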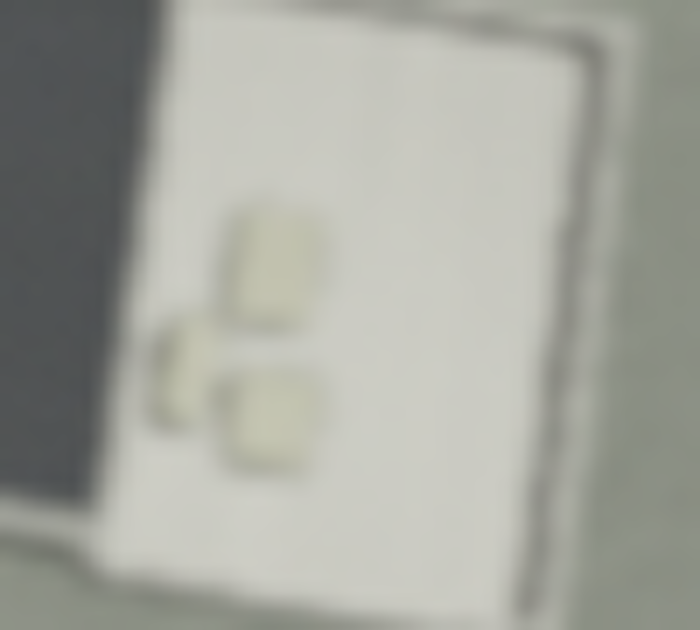

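Call:
play_rows(
  commands=[
    [0,10.5,42,0,0.022],
    [0,10.5,42,0,0.022],
    [0,0,0,-40,0],
    [0,0,0,-40,0],
    [0,0,0,-16,0],
  ],
)

```text
time: 12.1
tcp_pos: [0.6108, 0.2619, 0.0329]
orientation: [2.261, -2.172, -0.005]
force: [-0.3, -0.2, -1.1]
finger_gap: 0.178
```

Call:
play_rows(
  commands=[
    [0,0,0,-4,0],
    [0,0,0,-2,0],
    [0,0,0,0,0],
  ],
)

```text
time: 12.4
tcp_pos: [0.6138, 0.263, 0.0329]
orientation: [-2.264, 2.174, -0.003]
force: [0.3, -0.5, -1.3]
finger_gap: 0.178
```

Call:
play_rows(
  commands=[
    [0,0,0,-2,0],
    [0,0,0,0,0],
  ],
)

```text
time: 12.6
tcp_pos: [0.6132, 0.2631, 0.0298]
orientation: [-2.265, 2.175, -0.001]
force: [-0.8, -0.3, -2.2]
finger_gap: 0.179
```

Call:
play_rows(
  commands=[
    [0,0,0,-1,0],
    [0,0,0,0,0],
  ],
)

```text
time: 12.8
tcp_pos: [0.6131, 0.2632, 0.0297]
orientation: [-2.266, 2.175, -0.001]
force: [-3.5, -0.8, 6.9]
finger_gap: 0.179
```

Call:
play_rows(
  commands=[
    [100,0,0,0,0],
    [100,0,0,0,0],
    [100,0,0,0,0],
    [100,0,0,0,0],
    [100,0,0,0,0],
  ],
)

```text
time: 13.3
tcp_pos: [0.6128, 0.2631, 0.0279]
orientation: [2.266, -2.176, -0.0]
force: [-0.0, -0.3, -0.1]
finger_gap: 0.992
```

Call:
play_rows(
  commands=[
    [100,0,0,30,0],
    [100,0,0,40,0],
    [100,0,0,45,0],
    [100,0,0,45,0],
    [100,-10,-45,20,0],
  ],
)

```text
time: 13.8
tcp_pos: [0.6039, 0.2214, 0.2124]
orientation: [-2.267, 2.166, -0.006]
force: [1.5, -0.9, -0.0]
finger_gap: 1.002
```

Call:
play_rows(
  commands=[
    [100,-10,-45,0,0],
    [100,-10,-45,0,0],
    [100,-10,-45,0,0],
    [100,-10,-45,0,0],
    [100,0,0,0,0],
  ],
)

```text
time: 14.3
tcp_pos: [0.5622, 0.0339, 0.2082]
orientation: [2.26, -2.181, 0.001]
force: [-0.6, 0.4, 0.5]
finger_gap: 1.003
```

```bash
cat > podfit.py <<'E'
from objs import *
def facevals(rr,v,win,zb=0.):
    x0,y0,x1,y1=win; c=np.array(v[:2]); a=v[2]
    S=6
    def m(P):
        im=np.zeros(((y1-y0)*S,(x1-x0)*S),np.float32)
        p=(proj(rr,P)-[x0,y0]+.5)*S-.5
        h=cv2.convexHull(np.round(p*16).astype(np.int32)); cv2.fillConvexPoly(im,h,1.,shift=4); return im
    hb=hexpts(c,.044,a,zb+.008);ht=hexpts(c,.044,a,zb+.016)
    foot=m(np.r_[hb,ht]); ftop=m(ht)
    bt=rect(c,a,.026,.026,zb+.066); bb=rect(c,a,.026,.026,zb+.016)
    labels=[np.ones_like(foot)]
    L=np.zeros(foot.shape,int)
    L[foot>0]=1; L[ftop>0]=2
    C=rr['position']
    for i in range(4):
        j=(i+1)%4; mid=(bt[i]+bt[j])/2; n=mid-np.r_[c,zb+.066]
        if n@(C-mid)>0: L[m(np.array([bt[i],bt[j],bb[j],bb[i]]))>0]=3+i
    L[m(bt)>0]=7
    cols=[]
    for k in range(8):
        q=(L==k).astype(np.float32)
        if q.sum()==0: continue
        q=cv2.resize(q,(x1-x0,y1-y0),interpolation=cv2.INTER_AREA); cols.append(cv2.GaussianBlur(q,(0,0),.8).ravel())
    return np.array(cols).T
def fitpod(rrs,c0,angs,h=17,zb=0.):
    data=[]
    for rr in rrs:
        p=proj(rr,[c0[0],c0[1],zb+.035])[0]; x0,y0=np.round(p).astype(int)-h
        win=(x0,y0,x0+2*h,y0+2*h); data.append((rr,win,rr['frame'][y0:y0+2*h,x0:x0+2*h].reshape(-1,3).astype(float)))
    def f(v):
        e=0
        for rr,win,y in data:
            A=facevals(rr,v,win,zb); A=np.c_[A]
            w,res,_,_=np.linalg.lstsq(A,y,rcond=None); e+=((A@w-y)**2).sum()/((y-y.mean(0))**2).sum()
        return e/len(data)
    rs=[minimize(f,[*c0,a],method='Nelder-Mead',options=dict(xatol=1e-4,fatol=1e-5,initial_simplex=[[*c0,a],[c0[0]+.004,c0[1],a],[c0[0],c0[1]+.004,a],[*c0,a+.12]])) for a in angs]
    b=min(rs,key=lambda q:q.fun); return b.x,b.fun
E
python3 - <<'E'
from podfit import *
st(); r=snap('top','t8.png'); s=snap('side','s8.png')
for px in [(201,194),(186.5,221),(215,255.5),(248.5,247)]:
    c=unproj(r,[px],.014)[0]; angs=np.radians([-30,-10,10,30,50])
    for nm,rr in (('both',[r,s]),('top',[r]),('side',[s])):
        x,f=fitpod(rr,c[:2],angs); print(px,nm,np.round(x[:2],4),round((np.degrees(x[2])+45)%90-45,1),round(f,3)); c=x if nm=='both' else c
fin=lambda v:[(rect(v[:2],v[2],.056,.016,.066),1)]
print('fin',fitpolys(s,fin,[.613,.263],[.05],12),fitpolys(r,fin,[.613,.263],[.05],12))
E
```

```text
t 14.3 tcp mm [562.2  33.9 208.2] jaw yaw deg -87.96 tilt 0.06 F [-0.6  0.4  0.5] gap 1.003 q [-0.15  0.41  1.42 -0.    1.31  1.39]
(201, 194) both [0.5686 0.3819] 42.0 0.247
(201, 194) top [0.5685 0.3815] 41.2 0.089
(201, 194) side [0.5673 0.3826] 39.9 0.345
(186.5, 221) both [0.4939 0.4168] -4.6 0.155
(186.5, 221) top [0.494  0.4168] -4.1 0.073
(186.5, 221) side [0.4938 0.4168] -3.3 0.236
(215, 255.5) both [0.4006 0.3308] 1.2 0.132
(215, 255.5) top [0.4007 0.3304] 1.1 0.041
(215, 255.5) side [0.4008 0.3312] 10.2 0.279
(248.5, 247) both [0.4227 0.2395] -35.7 0.099
(248.5, 247) top [0.4227 0.2389] -36.7 0.077
(248.5, 247) side [0.4222 0.2399] -36.6 0.121
fin (array([0.61328002, 0.26467482, 0.04532253]), np.float64(-0.846264660358429)) (array([0.613333  , 0.26272064, 0.04198802]), np.float64(-0.7820435166358948))
```

View pics/t8.png

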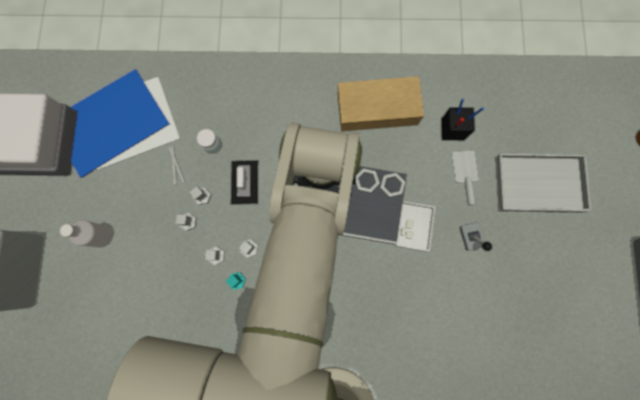

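View pics/s8.png

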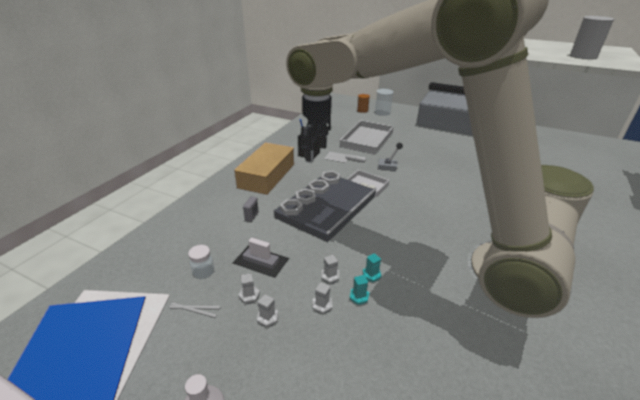

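Run:
```python
from podfit import *
r=ctrl.read_camera('top'); s=ctrl.read_camera('side')
for n,c,a in [('A',(.5686,.3819),41.5),('B',(.4939,.4168),-4.3),('C',(.4006,.3308),1.2),('D',(.4227,.2395),-36)]:
  for k in (0,90):
    o=[]
    for rr in ([r,s],[r],[s]):
        x,f=fitpod(rr,c,np.radians([a+k-6,a+k+6])); o+= [round(np.degrees(x[2])%180,1),round(f,4)]
    print(n,k,o,np.round(x[:2],4))
```

```text
A 0 [np.float64(41.6), np.float64(0.2902), np.float64(42.0), np.float64(0.1609), np.float64(37.1), np.float64(0.4067)] [0.5671 0.3824]
A 90 [np.float64(131.2), np.float64(0.229), np.float64(131.2), np.float64(0.0901), np.float64(129.4), np.float64(0.3432)] [0.5673 0.3826]
B 0 [np.float64(176.4), np.float64(0.2221), np.float64(175.8), np.float64(0.1435), np.float64(175.9), np.float64(0.2944)] [0.4942 0.4165]
B 90 [np.float64(86.0), np.float64(0.1548), np.float64(85.3), np.float64(0.0718), np.float64(86.4), np.float64(0.2352)] [0.494  0.4168]
C 0 [np.float64(1.7), np.float64(0.1904), np.float64(2.1), np.float64(0.0921), np.float64(8.9), np.float64(0.2779)] [0.4007 0.3312]
C 90 [np.float64(91.2), np.float64(0.1311), np.float64(91.0), np.float64(0.0413), np.float64(90.8), np.float64(0.2136)] [0.4004 0.3312]
D 0 [np.float64(143.7), np.float64(0.1269), np.float64(143.3), np.float64(0.1215), np.float64(143.4), np.float64(0.1185)] [0.4222 0.2399]
D 90 [np.float64(55.7), np.float64(0.1787), np.float64(55.3), np.float64(0.1646), np.float64(45.8), np.float64(0.1803)] [0.4224 0.2399]
```

Call:
play_rows(
  commands=[
    [70,-23.3,34.3,0,0.149],
    [70,-23.3,34.3,0,0.15],
    [70,-23.3,34.3,0,0.15],
    [70,-23.3,34.3,0,0.15],
    [70,-23.3,34.3,0,0.15],
  ],
)

```text
time: 15.0
tcp_pos: [0.445, 0.2123, 0.2079]
orientation: [-2.91, 1.184, -0.0]
force: [0.1, 0.3, -0.1]
finger_gap: 0.7
```

Call:
play_rows(
  commands=[
    [70,-23.3,34.3,0,0.15],
    [70,0,0,-30,0],
    [70,0,0,-40,0],
    [70,0,0,0,0],
  ],
)

```text
time: 15.4
tcp_pos: [0.4203, 0.2447, 0.1342]
orientation: [2.983, -0.97, -0.011]
force: [-0.8, 0.1, 0.8]
finger_gap: 0.702
```

Run:
```python
from podfit import *
st();s=ctrl.read_camera('side')
print(fitpod([s],(.4225,.2395),np.radians([143])))
crop(s['frame'],260,190,400,310,5,'s9.png')
```

```text
t 15.4 tcp mm [420.3 244.7 134.2] jaw yaw deg -36.02 tilt 0.48 F [-0.8  0.1  0.8] gap 0.702 q [0.29 0.34 1.74 0.   1.08 0.91]
(array([0.42209269, 0.24042116, 2.47209085]), np.float64(0.7187210820124094))
```

View pics/s9.png

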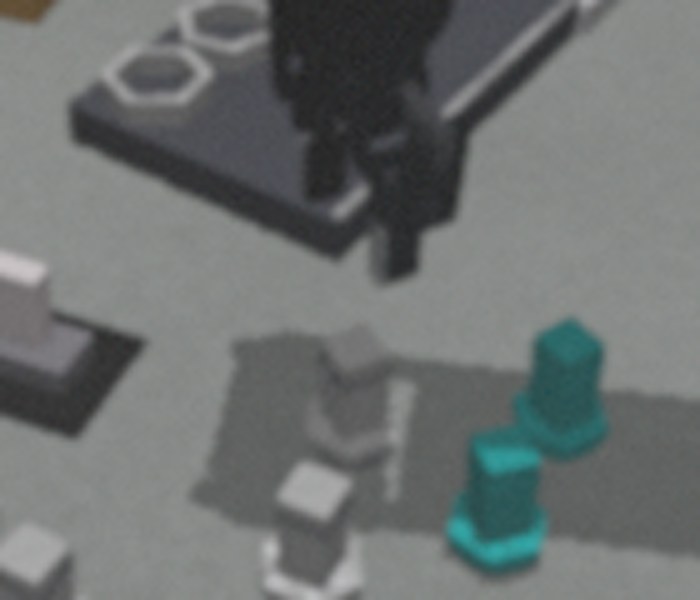

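Call:
play_rows(
  commands=[
    [70,0,0,0,0],
    [70,0,0,0,0],
  ],
)

```text
time: 15.65
tcp_pos: [0.424, 0.2445, 0.1397]
orientation: [-2.985, 0.974, -0.004]
force: [0.0, 0.4, -0.4]
finger_gap: 0.704
```

Call:
play_rows(
  commands=[
    [70,-1.5,-5,-35,0],
    [70,0,0,-35,0],
    [70,0,0,-25,0],
    [70,0,0,-15,0],
    [70,0,0,0,0],
  ],
)

```text
time: 16.15
tcp_pos: [0.4215, 0.239, 0.0274]
orientation: [2.986, -0.975, -0.002]
force: [0.2, -0.2, -0.2]
finger_gap: 0.7
```

```bash
python3 -c "
from look import *
st()"
```

```text
t 16.15 tcp mm [421.5 239.   27.4] jaw yaw deg -36.18 tilt 0.08 F [ 0.2 -0.2 -0.2] gap 0.7 q [0.27 0.5  1.83 0.   0.81 0.9 ]
```

Call:
play_rows(
  commands=[
    [0,0,0,0,0],
    [0,0,0,0,0],
    [0,0,0,0,0],
    [0,0,0,0,0],
  ],
  grip_force=50,
)

```text
time: 16.55
tcp_pos: [0.4225, 0.2394, 0.0294]
orientation: [-2.985, 0.974, -0.004]
force: [-1.5, -0.2, 5.5]
finger_gap: 0.299
```

Call:
play_rows(
  commands=[
    [0,0,0,30,0],
    [0,0,0,40,0],
    [0,0,0,40,0],
    [0,0,0,0,0],
    [0,0,0,0,0],
  ],
)

```text
time: 17.05
tcp_pos: [0.4215, 0.2391, 0.1383]
orientation: [-2.986, 0.975, -0.002]
force: [0.3, -0.4, -3.0]
finger_gap: 0.293
```

Run:
```python
from podfit import *
st();s=ctrl.read_camera('side')
crop(s['frame'],260,190,400,310,5,'s10.png')
```

```text
t 17.05 tcp mm [421.5 239.1 138.3] jaw yaw deg -36.15 tilt 0.08 F [ 0.3 -0.4 -3. ] gap 0.293 q [ 0.27  0.32  1.74 -0.    1.07  0.9 ]
```

View pics/s10.png

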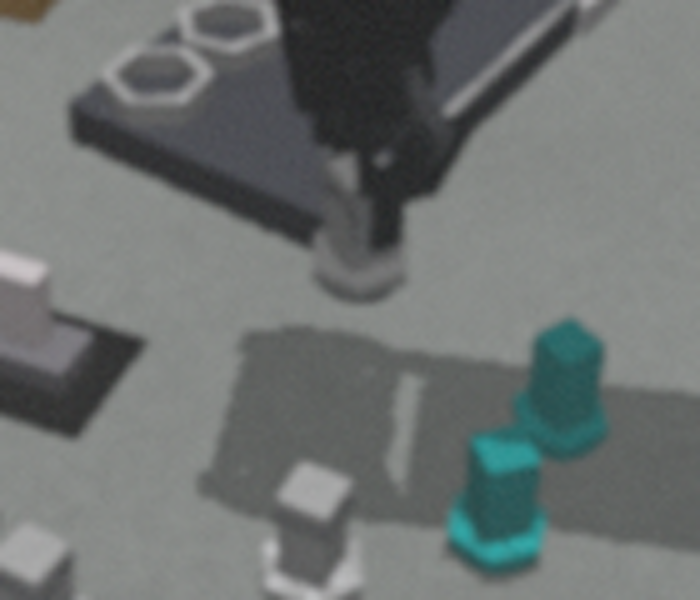

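Call:
play_rows(
  commands=[
    [0,18.2,-39.5,0,-0.0167],
    [0,18.2,-39.5,0,-0.0167],
    [0,18.2,-39.5,0,-0.0167],
    [0,18.2,-39.5,0,-0.0167],
    [0,18.2,-39.5,0,-0.0167],
  ],
)

```text
time: 17.6
tcp_pos: [0.5122, 0.04, 0.1362]
orientation: [2.942, -1.1, -0.005]
force: [0.5, 0.9, -2.0]
finger_gap: 0.299
```

Call:
play_rows(
  commands=[
    [0,18.2,-39.5,0,-0.0167],
    [0,18.2,-39.5,0,-0.0167],
    [0,18.2,-39.5,0,-0.0167],
    [0,18.2,-39.5,0,-0.0167],
    [0,18,-39.2,0,-0.0167],
  ],
)

```text
time: 18.1
tcp_pos: [0.6031, -0.1571, 0.1357]
orientation: [-2.894, 1.222, 0.006]
force: [0.2, 1.0, -2.1]
finger_gap: 0.298
```

Call:
play_rows(
  commands=[
    [0,0,0,-20,0],
    [0,0,0,-20,0],
    [0,0,0,0,0],
    [0,0,0,0,0],
  ],
)

```text
time: 18.5
tcp_pos: [0.603, -0.1553, 0.0971]
orientation: [-2.895, 1.22, 0.003]
force: [0.3, 0.5, -2.4]
finger_gap: 0.298
```

Run:
```python
from podfit import *
st();s=ctrl.read_camera('side')
crop(s['frame'],270,130,390,220,6,'s11.png')
```

```text
t 18.5 tcp mm [ 603.  -155.3   97.1] jaw yaw deg -45.71 tilt 0.12 F [ 0.3  0.5 -2.4] gap 0.298 q [-0.44  0.65  1.34  0.    1.15  0.36]
```

View pics/s11.png

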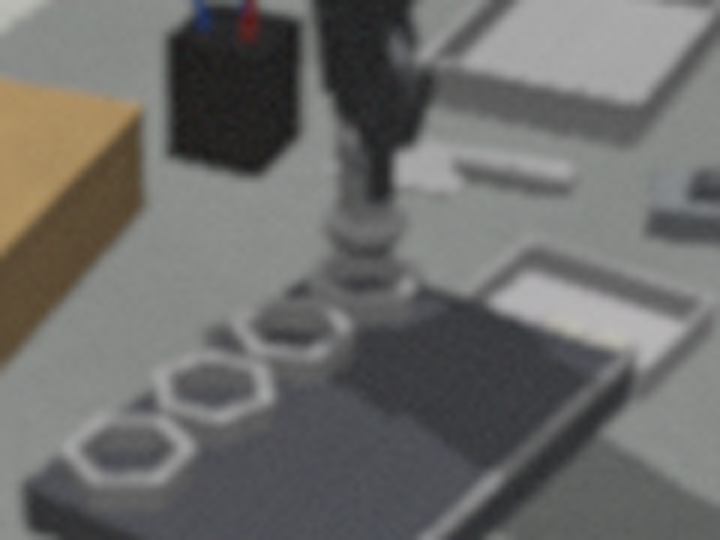

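Call:
play_rows(
  commands=[
    [0,0,0,-12,0],
    [0,0,0,-8,0],
    [0,0,0,-4,0],
    [0,0,0,-3,0],
    [0,0,0,0,0],
  ],
)

```text
time: 19.05
tcp_pos: [0.6032, -0.1555, 0.0705]
orientation: [-2.895, 1.22, 0.001]
force: [0.9, 0.3, -2.9]
finger_gap: 0.297
```

Call:
play_rows(
  commands=[
    [0,0,0,-2,0],
    [0,0,0,-2,0],
    [0,0,0,0,0],
  ],
)

```text
time: 19.35
tcp_pos: [0.6033, -0.1555, 0.0667]
orientation: [-2.895, 1.22, 0.0]
force: [1.0, 0.8, -2.4]
finger_gap: 0.301
```

Call:
play_rows(
  commands=[
    [0,0,0,-2,0],
    [0,0,0,-2,0],
    [0,0,0,0,0],
  ],
)

```text
time: 19.65
tcp_pos: [0.6032, -0.1555, 0.0625]
orientation: [-2.895, 1.22, 0.001]
force: [-0.1, 0.0, -2.6]
finger_gap: 0.3
```

Call:
play_rows(
  commands=[
    [0,0,0,-2,0],
    [0,0,0,-1,0],
    [0,0,0,0,0],
  ],
)

```text
time: 19.95
tcp_pos: [0.6033, -0.1555, 0.0597]
orientation: [-2.895, 1.221, 0.0]
force: [-0.2, 0.4, -3.3]
finger_gap: 0.298
```

Call:
play_rows(
  commands=[
    [0,0,0,-1,0],
    [0,0,0,0,0],
  ],
)

```text
time: 20.15
tcp_pos: [0.6035, -0.1556, 0.0595]
orientation: [2.895, -1.22, 0.001]
force: [-0.7, 0.6, 3.2]
finger_gap: 0.299
```

Call:
play_rows(
  commands=[
    [60,0,0,0,0],
    [60,0,0,0,0],
    [60,0,0,0,0],
    [60,0,0,40,0],
    [60,0,0,40,0],
  ],
)

```text
time: 20.65
tcp_pos: [0.6029, -0.1554, 0.1391]
orientation: [-2.895, 1.221, 0.004]
force: [1.0, -0.4, -0.7]
finger_gap: 0.596
```

Call:
play_rows(
  commands=[
    [60,0,0,40,0],
    [60,-16.9,40.5,0,0.068],
    [60,-16.9,40.5,0,0.068],
    [60,-16.9,40.5,0,0.068],
    [60,-16.9,40.5,0,0.068],
  ],
)

```text
time: 21.15
tcp_pos: [0.5349, 0.0078, 0.179]
orientation: [-3.034, 0.813, -0.001]
force: [0.6, 0.2, -0.1]
finger_gap: 0.599
```

Call:
play_rows(
  commands=[
    [70,-16.9,40.5,0,0.068],
    [70,-16.9,40.5,0,0.068],
    [70,-16.9,40.5,0,0.068],
    [70,-16.9,40.5,0,0.068],
    [70,0,0,0,0],
  ],
)

```text
time: 21.65
tcp_pos: [0.4663, 0.1721, 0.1791]
orientation: [-3.117, 0.387, 0.0]
force: [-0.4, -0.1, 0.6]
finger_gap: 0.701
```

Run:
```python
from podfit import *
st(); r=snap('top','t12.png'); s=snap('side','s12.png')
for n,c,a in [('A',(.5686,.3819),131.3),('B',(.4939,.4168),86),('C',(.4006,.3308),91)]:
    for rr in ([r],[s]):
        x,f=fitpod(rr,c,np.radians([a])); print(n,np.round(x[:2],4),np.round(np.degrees(x[2]),1),round(f,3))
for rr in (r,s):
    x,f=fitpod([rr],(.6034,-.1556),np.radians([134.3]),zb=.03,h=15); print('D home',np.round(x[:2],4),np.round(np.degrees(x[2]),1),round(f,3))
```

```text
t 21.65 tcp mm [466.3 172.1 179.1] jaw yaw deg -14.17 tilt 0.05 F [-0.4 -0.1  0.6] gap 0.701 q [0.12 0.3  1.66 0.   1.18 0.36]
A [0.5684 0.3831] 131.6 0.645
A [0.5672 0.3826] 129.2 0.343
B [0.4941 0.4168] 85.2 0.12
B [0.4939 0.4168] 86.0 0.236
C [0.4343 0.3246] 9.3 0.361
C [0.4006 0.3309] 91.6 0.089
D home [ 0.6042 -0.1559] 133.4 0.486
D home [ 0.6016 -0.1349] 111.4 0.677
```

View pics/t12.png

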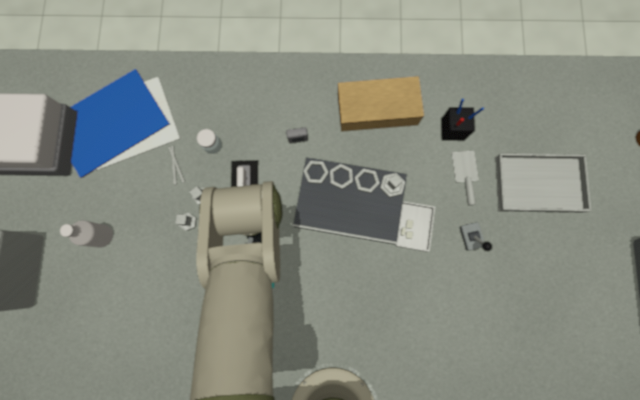

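View pics/s12.png

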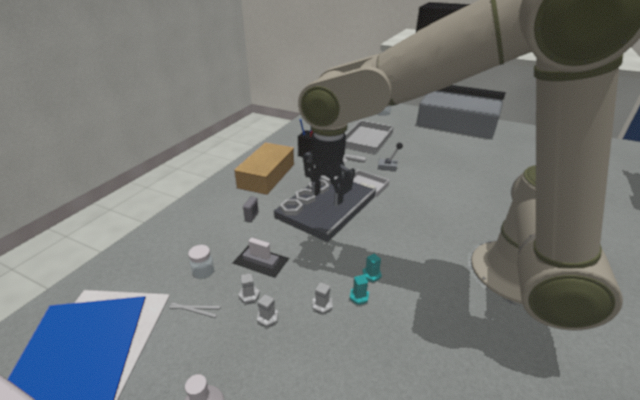

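Call:
play_rows(
  commands=[
    [70,-16.4,39.7,0,0.0675],
    [70,-16.4,39.7,0,0.0675],
    [70,-16.4,39.7,0,0.0675],
    [70,-16.4,39.7,0,0.0675],
    [70,0,0,0,0],
  ],
)

```text
time: 22.25
tcp_pos: [0.4016, 0.3297, 0.1788]
orientation: [-3.141, -0.032, 0.0]
force: [-0.5, -1.3, -0.5]
finger_gap: 0.7
```

Call:
play_rows(
  commands=[
    [70,0,0,-35,0],
    [70,0,0,-35,0],
    [70,0,0,0,0],
    [70,0,0,0,0],
  ],
)

```text
time: 22.65
tcp_pos: [0.4036, 0.3265, 0.1096]
orientation: [3.141, 0.022, 0.0]
force: [-0.3, 0.1, 1.0]
finger_gap: 0.697
```

```bash
python3 -c "
from look import *
st()"
```

```text
t 22.65 tcp mm [403.6 326.5 109.6] jaw yaw deg 0.8 tilt 0.01 F [-0.3  0.1  1. ] gap 0.697 q [ 0.45  0.43  1.67 -0.    1.04  0.44]
```

Call:
play_rows(
  commands=[
    [70,-3,4.5,-35,0.008],
    [70,0,0,-30,0],
    [70,0,0,-16.5,0],
    [70,0,0,0,0],
  ],
)

```text
time: 23.05
tcp_pos: [0.4001, 0.3313, 0.0274]
orientation: [3.141, 0.036, -0.001]
force: [1.3, -0.1, 1.0]
finger_gap: 0.697
```

Call:
play_rows(
  commands=[
    [0,0,0,0,0],
    [0,0,0,0,0],
    [0,0,0,0,0],
    [0,0,0,0,0],
  ],
)

```text
time: 23.45
tcp_pos: [0.4007, 0.3321, 0.0293]
orientation: [-3.14, -0.038, -0.005]
force: [-0.0, -0.6, 6.2]
finger_gap: 0.3
```

Call:
play_rows(
  commands=[
    [0,0,0,30,0],
    [0,0,0,40,0],
    [0,0,0,40,0],
    [0,0,0,0,0],
    [0,0,0,0,0],
  ],
)

```text
time: 23.95
tcp_pos: [0.3997, 0.3317, 0.1381]
orientation: [-3.141, -0.038, -0.002]
force: [-0.1, -0.0, -1.8]
finger_gap: 0.296
```

```bash
python3 -c "
from look import *
st()"
```

```text
t 23.95 tcp mm [399.7 331.7 138.1] jaw yaw deg 1.37 tilt 0.1 F [-0.1 -0.  -1.8] gap 0.296 q [ 0.47  0.39  1.64 -0.    1.1   0.44]
```

Call:
play_rows(
  commands=[
    [0,19.5,-37.8,0,0.0264],
    [0,19.5,-37.8,0,0.0264],
    [0,19.5,-37.8,0,0.0264],
    [0,19.5,-37.8,0,0.0264],
    [0,19.5,-37.8,0,0.0264],
  ],
)

```text
time: 24.45
tcp_pos: [0.4968, 0.141, 0.1359]
orientation: [-3.132, -0.246, 0.005]
force: [0.2, 0.3, -0.9]
finger_gap: 0.301
```

Call:
play_rows(
  commands=[
    [0,19.5,-37.8,0,0.0264],
    [0,19.5,-37.8,0,0.0264],
    [0,19.5,-37.8,0,0.0264],
    [0,19.5,-37.8,0,0.0264],
    [0,19.5,-37.8,0,0.0264],
  ],
)

```text
time: 24.95
tcp_pos: [0.5943, -0.0478, 0.1356]
orientation: [-3.108, -0.452, 0.005]
force: [0.5, 0.8, -2.2]
finger_gap: 0.299
```

Call:
play_rows(
  commands=[
    [0,19.5,-38,0,0.0264],
    [0,0,0,-20,0],
    [0,0,0,-20,0],
    [0,0,0,0,0],
    [0,0,0,0,0],
  ],
)

```text
time: 25.45
tcp_pos: [0.6137, -0.0841, 0.0967]
orientation: [-3.102, -0.492, 0.003]
force: [0.4, 0.8, -1.2]
finger_gap: 0.297
```

```bash
python3 -c "
from look import *
st()"
```

```text
t 25.45 tcp mm [613.7 -84.1  96.7] jaw yaw deg 18.02 tilt 0.11 F [ 0.4  0.8 -1.2] gap 0.297 q [-0.33  0.64  1.35 -0.    1.15 -0.64]
```

Call:
play_rows(
  commands=[
    [0,0.6,-0.5,-12,0],
    [0,0,0,-8,0],
    [0,0,0,-4,0],
    [0,0,0,-3,0],
    [0,0,0,0,0],
  ],
)

```text
time: 25.95
tcp_pos: [0.6142, -0.0843, 0.0699]
orientation: [-3.102, -0.492, 0.002]
force: [-1.5, 1.9, -3.1]
finger_gap: 0.297
```

Call:
play_rows(
  commands=[
    [0,0,0,-2,0],
    [0,0,0,-2,0],
    [0,0,0,0,0],
  ],
)

```text
time: 26.25
tcp_pos: [0.6142, -0.0842, 0.0662]
orientation: [-3.102, -0.492, 0.002]
force: [-3.7, 4.1, -1.0]
finger_gap: 0.3
```

Call:
play_rows(
  commands=[
    [0,0,0,-2,0],
    [0,0,0,-2,0],
    [0,0,0,0,0],
  ],
)

```text
time: 26.55
tcp_pos: [0.6142, -0.0841, 0.0622]
orientation: [-3.101, -0.492, 0.002]
force: [-3.3, 3.9, -2.0]
finger_gap: 0.303
```

Call:
play_rows(
  commands=[
    [0,0,0,-2,0],
    [0,0,0,-1.5,0],
    [0,0,0,0,0],
  ],
)

```text
time: 26.85
tcp_pos: [0.6142, -0.0841, 0.0594]
orientation: [-3.102, -0.492, 0.002]
force: [-5.9, 4.0, 5.0]
finger_gap: 0.297
```

Call:
play_rows(
  commands=[
    [60,0,0,0,0],
    [60,0,0,0,0],
    [60,0,0,0,0],
    [60,0,0,40,0],
    [60,0,0,40,0],
  ],
)

```text
time: 27.35
tcp_pos: [0.6143, -0.0849, 0.1393]
orientation: [-3.102, -0.491, 0.003]
force: [0.6, 0.2, 1.0]
finger_gap: 0.597
```

Call:
play_rows(
  commands=[
    [60,0,0,40,0],
    [60,-10,41.7,0,-0.032],
    [60,-10,41.7,0,-0.032],
    [60,-10,41.7,0,-0.032],
    [60,-10,41.7,0,-0.032],
  ],
)

```text
time: 27.85
tcp_pos: [0.5743, 0.0833, 0.1792]
orientation: [3.128, 0.289, 0.002]
force: [0.7, -0.5, 0.5]
finger_gap: 0.602
```

Call:
play_rows(
  commands=[
    [70,-10,41.7,0,-0.032],
    [70,-10,41.7,0,-0.032],
    [70,0,0,0,0],
  ],
)

```text
time: 28.15
tcp_pos: [0.5535, 0.1696, 0.1792]
orientation: [-3.134, -0.198, -0.001]
force: [0.6, -0.6, -1.2]
finger_gap: 0.699
```

Run:
```python
from podfit import *
st(); r=snap('top','t13.png'); s=snap('side','s13.png')
for n,c,a in [('A',(.5686,.3819),131.3),('B',(.4939,.4168),86)]:
    for rr in ([r],[s]):
        x,f=fitpod(rr,c,np.radians([a])); print(n,np.round(x[:2],4),np.round(np.degrees(x[2]),1),round(f,3))
crop(s['frame'],265,120,425,240,5,'s13c.png')
```

```text
t 28.15 tcp mm [553.5 169.6 179.2] jaw yaw deg 7.25 tilt 0.06 F [ 0.6 -0.6 -1.2] gap 0.699 q [ 0.09  0.47  1.41  0.    1.26 -0.03]
A [0.5689 0.3826] 127.1 0.682
A [0.5676 0.3828] 131.2 0.345
B [0.494  0.4167] 85.6 0.073
B [0.4939 0.4168] 86.1 0.235
```

View pics/s13.png

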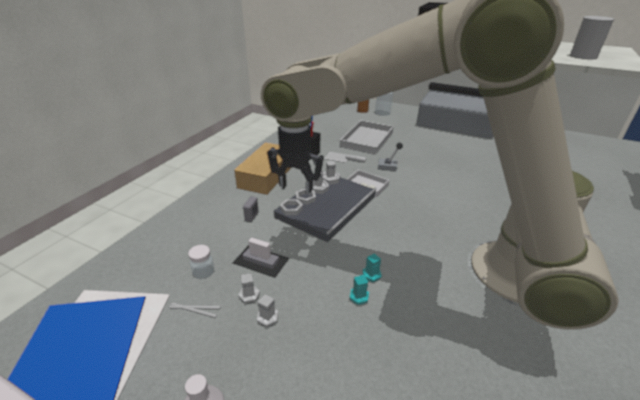

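View pics/t13.png

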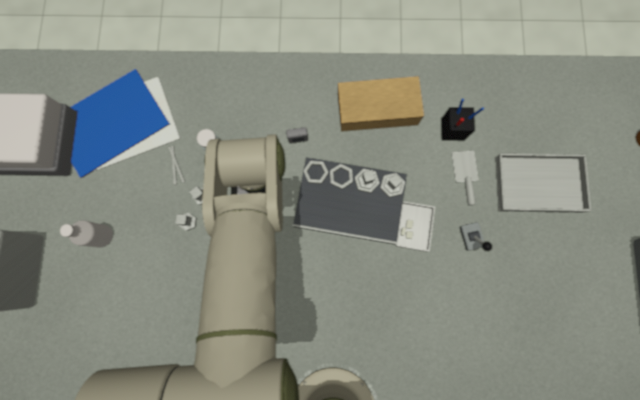

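Call:
play_rows(
  commands=[
    [70,-9.9,41.2,0,-0.0327],
    [70,-9.9,41.2,0,-0.0327],
    [70,-9.9,41.2,0,-0.0327],
    [70,-9.9,41.2,0,-0.0327],
    [70,-9.9,41.2,0,-0.0327],
  ],
)

```text
time: 28.75
tcp_pos: [0.5058, 0.3717, 0.179]
orientation: [3.141, -0.07, 0.001]
force: [-0.3, -0.4, 0.9]
finger_gap: 0.699
```

Call:
play_rows(
  commands=[
    [70,-9.9,41.2,0,-0.0327],
    [70,0,0,-35,0],
    [70,0,0,-30,0],
    [70,0,0,0,0],
    [70,0,0,0,0],
  ],
)

```text
time: 29.25
tcp_pos: [0.4964, 0.4119, 0.1147]
orientation: [-3.139, 0.118, -0.001]
force: [-0.8, 0.0, 1.0]
finger_gap: 0.696
```

```bash
python3 -c "
from look import *
st()"
```

```text
t 29.25 tcp mm [496.4 411.9 114.7] jaw yaw deg -4.31 tilt 0.04 F [-0.8  0.   1. ] gap 0.696 q [ 0.51  0.68  1.25 -0.    1.22  0.59]
```

Call:
play_rows(
  commands=[
    [70,-2.2,4.7,-36,0.005],
    [70,0,0,-30,0],
    [70,0,0,-20,0],
    [70,0,0,0,0],
  ],
)

```text
time: 29.65
tcp_pos: [0.4933, 0.4165, 0.0273]
orientation: [3.139, -0.109, -0.002]
force: [0.4, 0.2, 0.2]
finger_gap: 0.703
```

Call:
play_rows(
  commands=[
    [0,0,0,0,0],
    [0,0,0,0,0],
    [0,0,0,0,0],
    [0,0,0,0,0],
  ],
)

```text
time: 30.05
tcp_pos: [0.4942, 0.4178, 0.0303]
orientation: [-3.138, 0.108, -0.005]
force: [-0.3, -0.5, 7.7]
finger_gap: 0.297
```

Call:
play_rows(
  commands=[
    [0,0,0,30,0],
    [0,0,0,40,0],
    [0,0,0,40,0],
    [0,0,0,0,0],
    [0,0,0,0,0],
  ],
)

```text
time: 30.55
tcp_pos: [0.4931, 0.4174, 0.1386]
orientation: [-3.139, 0.108, -0.002]
force: [-0.1, 0.2, -3.0]
finger_gap: 0.3
```

```bash
python3 -c "
from look import *
st()"
```

```text
t 30.55 tcp mm [493.1 417.4 138.6] jaw yaw deg -3.94 tilt 0.08 F [-0.1  0.2 -3. ] gap 0.3 q [0.52 0.65 1.22 0.   1.27 0.59]
```

Call:
play_rows(
  commands=[
    [0,13.2,-43.1,0,0.019],
    [0,13.2,-43.1,0,0.019],
    [0,13.2,-43.1,0,0.019],
    [0,13.2,-43.1,0,0.019],
    [0,13.2,-43.1,0,0.019],
  ],
)

```text
time: 31.05
tcp_pos: [0.5585, 0.1999, 0.1362]
orientation: [3.141, 0.043, -0.005]
force: [0.2, 0.4, -2.3]
finger_gap: 0.297
```

Call:
play_rows(
  commands=[
    [0,13.2,-43.1,0,0.019],
    [0,13.2,-43.1,0,0.019],
    [0,13.2,-43.1,0,0.019],
    [0,13.2,-43.1,0,0.019],
    [0,13.4,-42.8,0,0.019],
  ],
)

```text
time: 31.55
tcp_pos: [0.6247, -0.0151, 0.1361]
orientation: [-3.135, -0.191, 0.005]
force: [0.4, 0.3, -2.2]
finger_gap: 0.298
```

Call:
play_rows(
  commands=[
    [0,0,0,-20,0],
    [0,0,0,-20,0],
    [0,0,0,0,0],
    [0,0,0,0,0],
  ],
)

```text
time: 31.95
tcp_pos: [0.6248, -0.0131, 0.0973]
orientation: [-3.135, -0.191, 0.003]
force: [0.2, 0.5, -2.0]
finger_gap: 0.3
```

```bash
python3 -c "
from look import *
st()"
```

```text
t 31.95 tcp mm [624.8 -13.1  97.3] jaw yaw deg 6.96 tilt 0.11 F [ 0.2  0.5 -2. ] gap 0.3 q [-0.21  0.65  1.33 -0.    1.15 -0.33]
```

Call:
play_rows(
  commands=[
    [0,0.4,-0.5,-12,0],
    [0,0,0,-8,0],
    [0,0,0,-4,0],
    [0,0,0,-3,0],
    [0,0,0,0,0],
  ],
)

```text
time: 32.45
tcp_pos: [0.6254, -0.0137, 0.0705]
orientation: [-3.135, -0.19, 0.001]
force: [-0.6, 1.5, -3.4]
finger_gap: 0.299
```

Call:
play_rows(
  commands=[
    [0,0,0,-2,0],
    [0,0,0,-2,0],
    [0,0,0,0,0],
  ],
)

```text
time: 32.75
tcp_pos: [0.6254, -0.0133, 0.0676]
orientation: [-3.135, -0.19, 0.001]
force: [-4.3, 3.9, -0.3]
finger_gap: 0.298
```

Call:
play_rows(
  commands=[
    [0,0,0,-2,0],
    [0,0,0,-2,0],
    [0,0,0,0,0],
  ],
)

```text
time: 33.05
tcp_pos: [0.6252, -0.0132, 0.0628]
orientation: [-3.135, -0.19, 0.002]
force: [-4.2, 3.7, -2.2]
finger_gap: 0.296
```

Call:
play_rows(
  commands=[
    [0,0,0,-2,0],
    [0,0,0,-1.5,0],
    [0,0,0,0,0],
  ],
)

```text
time: 33.35
tcp_pos: [0.6252, -0.0132, 0.0603]
orientation: [-3.135, -0.19, 0.002]
force: [-6.4, 3.2, 6.5]
finger_gap: 0.297
```

Call:
play_rows(
  commands=[
    [60,0,0,0,0],
    [60,0,0,0,0],
    [60,0,0,0,0],
    [60,0,0,40,0],
    [60,0,0,40,0],
  ],
)

```text
time: 33.85
tcp_pos: [0.6253, -0.014, 0.1398]
orientation: [-3.136, -0.19, 0.003]
force: [0.4, -0.2, 0.6]
finger_gap: 0.603
```

Call:
play_rows(
  commands=[
    [60,0,0,40,0],
    [60,-5.7,39.6,0,0.059],
    [60,-5.7,39.6,0,0.059],
    [60,-5.7,39.6,0,0.059],
    [70,-5.7,39.6,0,0.059],
  ],
)

```text
time: 34.35
tcp_pos: [0.6027, 0.1458, 0.1796]
orientation: [3.091, 0.561, 0.001]
force: [0.2, 0.7, 0.5]
finger_gap: 0.697
```

Call:
play_rows(
  commands=[
    [70,0,0,0,0],
    [70,0,0,0,0],
  ],
)

```text
time: 34.55
tcp_pos: [0.603, 0.1449, 0.1795]
orientation: [3.091, 0.559, 0.001]
force: [-0.6, -0.3, -1.1]
finger_gap: 0.699
```

Run:
```python
from podfit import *
st(); r=snap('top','t14.png'); s=snap('side','s14.png')
for n,c,a in [('A',(.5676,.3825),131.3)]:
    for rr in ([r],[s]):
        x,f=fitpod(rr,c,np.radians([a-5,a+5])); print(n,np.round(x[:2],4),np.round(np.degrees(x[2]),1),round(f,3))
crop(s['frame'],180,120,400,300,3.6,'s14c.png')
```

```text
t 34.55 tcp mm [603.  144.9 179.5] jaw yaw deg 20.51 tilt 0.04 F [-0.6 -0.3 -1.1] gap 0.699 q [ 0.05  0.56  1.26 -0.    1.32 -0.31]
A [0.5683 0.3817] 131.7 0.093
A [0.5674 0.3827] 130.6 0.343
```

View pics/s14c.png

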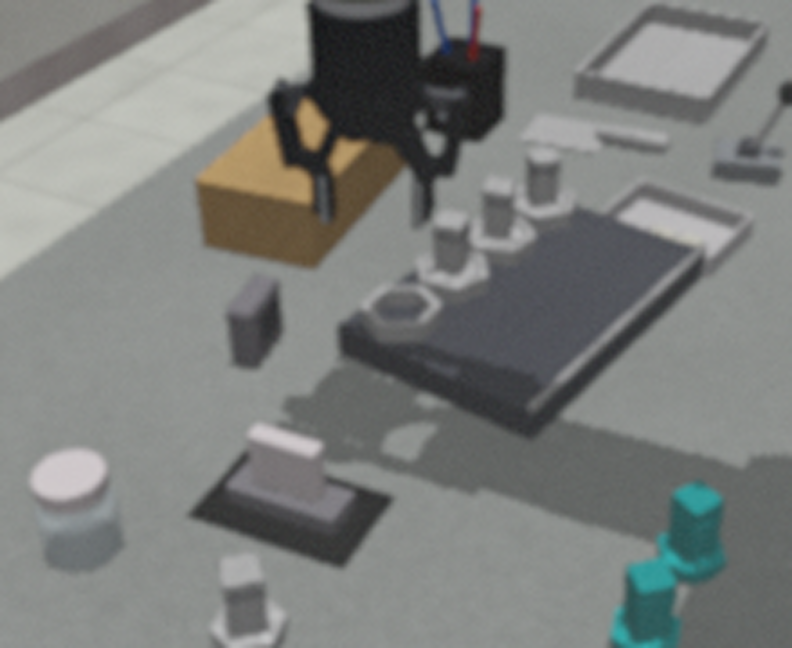

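View pics/t14.png

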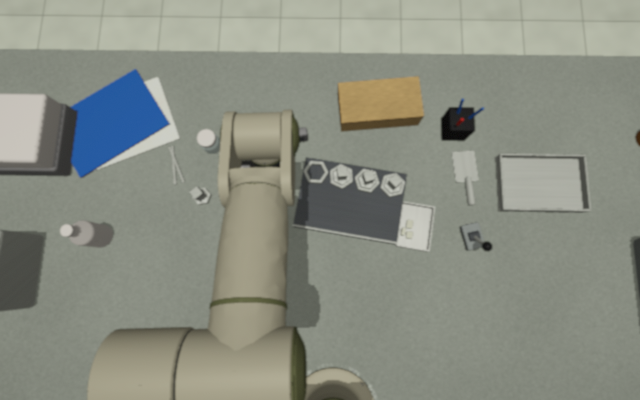

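Call:
play_rows(
  commands=[
    [70,-5.8,39.5,0,0.06],
    [70,-5.8,39.5,0,0.06],
    [70,-5.8,39.5,0,0.06],
    [70,-5.8,39.5,0,0.06],
    [70,-5.9,39.6,0,0.06],
  ],
)

```text
time: 35.15
tcp_pos: [0.5743, 0.3423, 0.1795]
orientation: [2.973, 1.014, 0.0]
force: [0.6, 0.2, -0.5]
finger_gap: 0.703
```

Call:
play_rows(
  commands=[
    [70,-5.9,39.6,0,0.06],
    [70,0,0,-35,0],
    [70,0,0,-30,0],
    [70,0,0,0,0],
    [70,0,0,0,0],
  ],
)

```text
time: 35.65
tcp_pos: [0.5688, 0.3808, 0.1153]
orientation: [2.943, 1.1, 0.001]
force: [1.0, 0.6, 0.5]
finger_gap: 0.704
```

```bash
python3 -c "
from look import *
st();s=ctrl.read_camera('side');crop(s['frame'],180,180,320,300,5,'s15.png')"
```

```text
t 35.65 tcp mm [568.8 380.8 115.3] jaw yaw deg 41.0 tilt 0.03 F [1.  0.6 0.5] gap 0.704 q [ 0.42  0.76  1.09 -0.    1.29 -0.3 ]
```

View pics/s15.png

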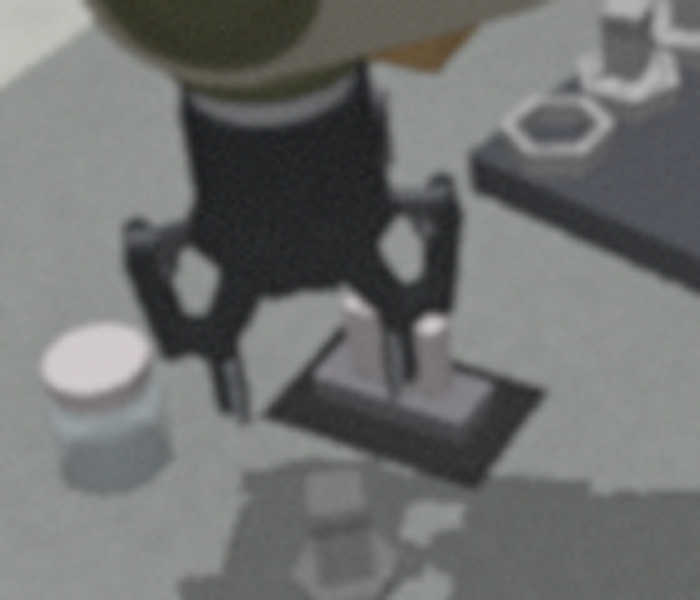

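```bash
python3 -c "
from look import *
r=ctrl.read_camera('top'); print(unproj(r,[[206.5,138]],.07)); s=ctrl.read_camera('side'); print(unproj(s,[[199.5,253.5]],.07))"
```

```text
[[0.72013196 0.36072163 0.07      ]]
[[0.71307683 0.37071168 0.07      ]]
```

Call:
play_rows(
  commands=[
    [70,-0.9,1.4,-36,0],
    [70,0,0,-31,0],
    [70,0,0,-20,0],
    [70,0,0,0,0],
  ],
)

```text
time: 36.2
tcp_pos: [0.5662, 0.3825, 0.0257]
orientation: [2.942, 1.102, -0.005]
force: [-0.9, 0.2, 0.9]
finger_gap: 0.701
```

Call:
play_rows(
  commands=[
    [0,0,0,0,0],
    [0,0,0,0,0],
    [0,0,0,0,0],
    [0,0,0,0,0],
  ],
)

```text
time: 36.6
tcp_pos: [0.568, 0.3836, 0.0297]
orientation: [-2.942, -1.103, -0.006]
force: [-0.4, 0.1, 7.2]
finger_gap: 0.299
```

Call:
play_rows(
  commands=[
    [0,0,0,30,0],
    [0,0,0,40,0],
    [0,0,0,40,0],
    [0,0,0,0,0],
    [0,0,0,0,0],
  ],
)

```text
time: 37.1
tcp_pos: [0.5671, 0.3832, 0.1382]
orientation: [-2.942, -1.103, -0.002]
force: [-0.3, 0.1, -2.0]
finger_gap: 0.295
```

```bash
python3 -c "
from look import *
st()"
```

```text
t 37.1 tcp mm [567.1 383.2 138.2] jaw yaw deg 41.1 tilt 0.09 F [-0.3  0.1 -2. ] gap 0.295 q [ 0.42  0.74  1.06 -0.    1.33 -0.29]
```

Call:
play_rows(
  commands=[
    [0,8.6,-40.6,0,-0.0308],
    [0,8.6,-40.6,0,-0.0308],
    [0,8.6,-40.6,0,-0.0308],
    [0,8.6,-40.6,0,-0.0308],
    [0,8.6,-40.6,0,-0.0308],
  ],
)

```text
time: 37.6
tcp_pos: [0.6093, 0.1784, 0.1356]
orientation: [-3.018, -0.871, 0.005]
force: [0.7, 0.4, -1.5]
finger_gap: 0.299
```

Call:
play_rows(
  commands=[
    [0,8.6,-40.6,0,-0.0308],
    [0,8.6,-40.6,0,-0.0308],
    [0,8.6,-40.6,0,-0.0308],
    [0,0,0,-20,0],
    [0,0,0,-20,0],
  ],
)

```text
time: 38.1
tcp_pos: [0.6353, 0.0569, 0.0954]
orientation: [-3.055, -0.729, 0.003]
force: [0.4, -0.1, -2.0]
finger_gap: 0.296
```

Call:
play_rows(
  commands=[
    [0,0,0,0,0],
    [0,0,0,0,0],
  ],
)

```text
time: 38.3
tcp_pos: [0.6354, 0.0585, 0.0968]
orientation: [-3.054, -0.733, 0.003]
force: [0.4, 0.3, -1.3]
finger_gap: 0.294
```

```bash
python3 -c "
from look import *
st();s=ctrl.read_camera('side');crop(s['frame'],220,130,360,250,5,'s16.png')"
```

```text
t 38.3 tcp mm [635.4  58.5  96.8] jaw yaw deg 26.99 tilt 0.11 F [ 0.4  0.3 -1.3] gap 0.294 q [-0.09  0.68  1.29  0.    1.17 -0.56]
```

View pics/s16.png

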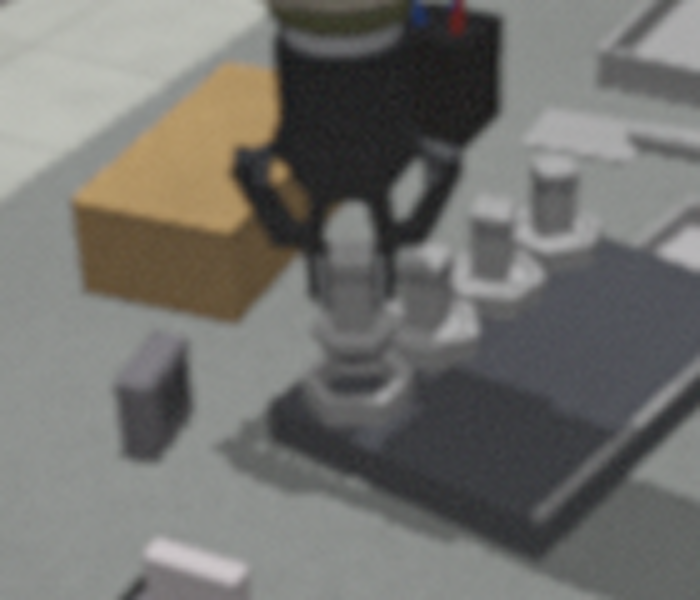

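Call:
play_rows(
  commands=[
    [0,0,0,-12,0],
    [0,0,0,-8,0],
    [0,0,0,-4,0],
    [0,0,0,-3,0],
    [0,0,0,0,0],
  ],
)

```text
time: 38.85
tcp_pos: [0.6357, 0.0584, 0.07]
orientation: [-3.055, -0.733, 0.001]
force: [-1.0, -0.7, -1.7]
finger_gap: 0.298
```

Call:
play_rows(
  commands=[
    [0,0,0,-2,0],
    [0,0,0,-2,0],
    [0,0,0,0,0],
  ],
)

```text
time: 39.15
tcp_pos: [0.6357, 0.0583, 0.0662]
orientation: [-3.055, -0.733, 0.001]
force: [0.6, -0.5, -1.4]
finger_gap: 0.298
```

Call:
play_rows(
  commands=[
    [0,0,0,-2,0],
    [0,0,0,-2,0],
    [0,0,0,0,0],
  ],
)

```text
time: 39.45
tcp_pos: [0.6356, 0.0584, 0.062]
orientation: [-3.055, -0.733, 0.001]
force: [0.5, 0.4, -2.2]
finger_gap: 0.3
```

Call:
play_rows(
  commands=[
    [0,0,0,-2,0],
    [0,0,0,-1.5,0],
    [0,0,0,0,0],
  ],
)

```text
time: 39.75
tcp_pos: [0.6359, 0.0583, 0.0597]
orientation: [3.055, 0.733, 0.001]
force: [-2.9, -0.2, 3.5]
finger_gap: 0.299
```

Call:
play_rows(
  commands=[
    [60,0,0,0,0],
    [60,0,0,0,0],
    [60,0,0,0,0],
    [60,0,0,40,0],
    [60,0,0,40,0],
  ],
)

```text
time: 40.25
tcp_pos: [0.6352, 0.0583, 0.139]
orientation: [-3.054, -0.732, 0.004]
force: [0.4, -0.5, 0.4]
finger_gap: 0.595
```

Call:
play_rows(
  commands=[
    [60,0,0,40,0],
    [30,-21.2,-38.4,0,-0.0175],
    [0,-21.2,-38.4,0,-0.0175],
    [0,-21.2,-38.4,0,-0.0175],
    [0,-21.2,-38.4,0,-0.0175],
  ],
)

```text
time: 40.75
tcp_pos: [0.55, -0.0965, 0.179]
orientation: [3.079, 0.625, 0.001]
force: [0.1, -0.3, -0.1]
finger_gap: -0.003
```

Call:
play_rows(
  commands=[
    [0,-21.2,-38.4,0,-0.0175],
    [0,-21.2,-38.4,0,-0.0175],
    [0,-21.2,-38.4,0,-0.0175],
    [0,-21.2,-38.4,0,-0.0175],
    [0,-21.2,-38.4,0,-0.0175],
  ],
)

```text
time: 41.25
tcp_pos: [0.4439, -0.2887, 0.1791]
orientation: [3.103, 0.489, 0.001]
force: [0.1, -0.2, -0.0]
finger_gap: 0.003
```

Call:
play_rows(
  commands=[
    [0,-21.2,-38.4,0,-0.0175],
    [0,-21.2,-38.4,0,-0.0175],
    [0,-21.2,-38.4,0,-0.0175],
    [0,0,0,0,0],
    [0,0,0,0,0],
  ],
)

```text
time: 41.75
tcp_pos: [0.381, -0.4028, 0.1787]
orientation: [-3.115, -0.406, -0.0]
force: [0.3, -0.0, -0.4]
finger_gap: 0.004
```

Run:
```python
from podfit import *
st(); r=snap('top','t17.png'); s=snap('side','s17.png')
for i,(c,a) in enumerate([((.6033,-.1556),134.3),((.6142,-.0843),108),((.6252,-.0132),97),((.6357,.0584),117)]):
    for zb in (.03,.039):
        o=[]
        for rr in (r,s):
            x,f=fitpod([rr],c,np.radians([a]),h=13,zb=zb); o+=[np.round(x[:2],4),round(np.degrees(x[2]),1),round(f,3)]
        print(i,zb,*o)
fin=lambda v:[(rect(v[:2],v[2],.056,.016,.066),1)]
for rr in(r,s): print('fin',fitpolys(rr,fin,[.613,.263],[.05],12))
crop(r['frame'],285,150,445,260,5,'t17c.png');crop(s['frame'],225,120,425,270,4,'s17c.png')
```

```text
t 41.75 tcp mm [ 381.  -402.8  178.7] jaw yaw deg 14.86 tilt 0.03 F [ 0.3 -0.  -0.4] gap 0.004 q [-1.02  0.42  1.48  0.    1.24 -1.28]
0 0.03 [ 0.6041 -0.1563] 133.8 0.455 [ 0.6012 -0.1505] 125.2 0.571
0 0.039 [ 0.6024 -0.1547] 135.1 0.443 [ 0.5963 -0.1393] 123.6 0.518
1 0.03 [ 0.6151 -0.087 ] 107.9 0.497 [ 0.613  -0.0836] 107.4 0.596
1 0.039 [ 0.6134 -0.0857] 102.9 0.487 [ 0.6069 -0.0706] 107.4 0.573
2 0.03 [ 0.6263 -0.015 ] 95.1 0.46 [ 0.6264 -0.0129] 109.3 0.518
2 0.039 [ 0.6241 -0.015 ] 95.5 0.449 [ 6.193e-01 -6.000e-04] 107.5 0.463
3 0.03 [0.6378 0.0565] 115.9 0.471 [0.6365 0.0594] 121.0 0.494
3 0.039 [0.6356 0.0563] 114.9 0.47 [0.6307 0.0704] 123.7 0.45
fin (array([0.613333  , 0.26272064, 0.04198802]), np.float64(-0.7793428301811218))
fin (array([0.61327581, 0.26465459, 0.04476111]), np.float64(-0.8487125635147095))
```

View pics/t17c.png

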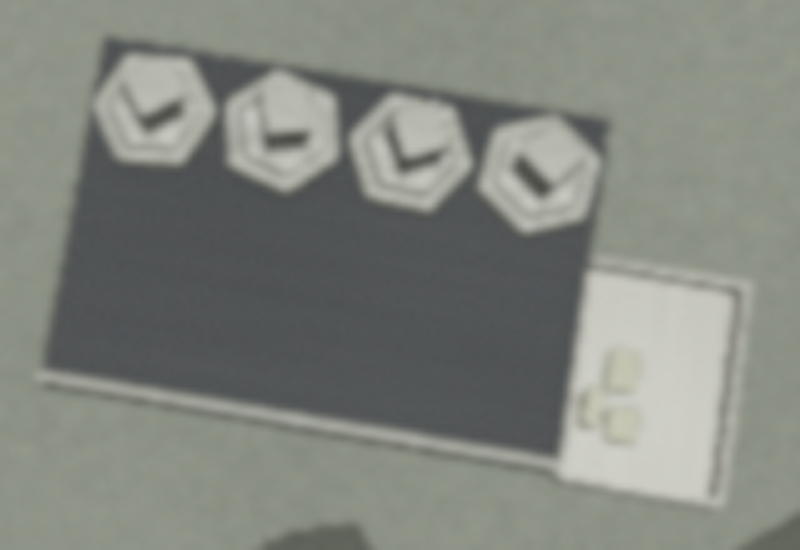

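View pics/s17c.png

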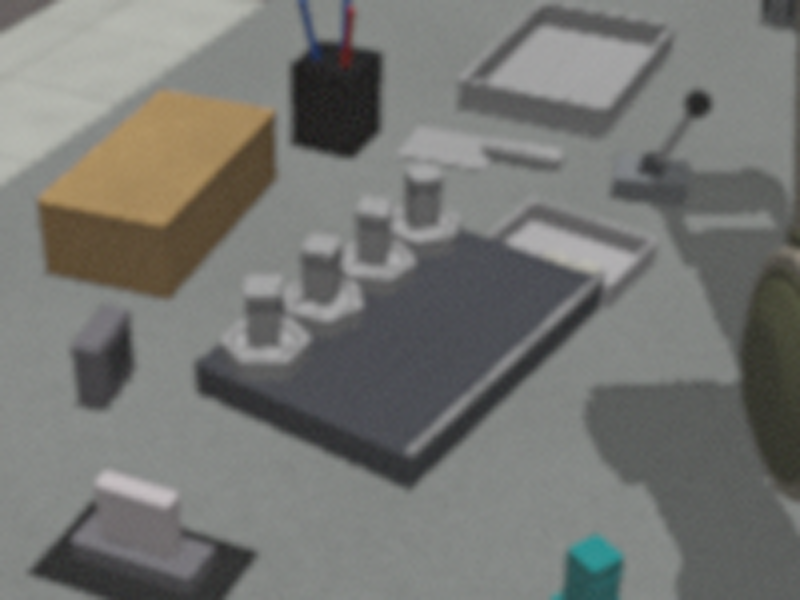

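View pics/t17.png

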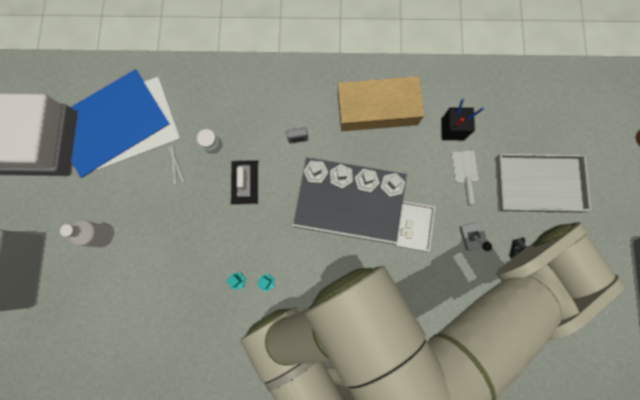

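Call:
play_rows(
  commands=[
    [0,0,0,-35,0],
    [0,0,0,-35,0],
    [0,0,0,-27,0],
    [0,0,0,0,0],
    [0,0,0,0,0],
  ],
)

```text
time: 42.35
tcp_pos: [0.3821, -0.4021, 0.0828]
orientation: [3.114, 0.41, 0.0]
force: [0.1, 0.1, 0.6]
finger_gap: 0.003
```

```bash
python3 -c "
from look import *
st();s=ctrl.read_camera('side');crop(s['frame'],340,90,440,165,7,'s18.png');r=ctrl.read_camera('top');crop(r['frame'],430,195,530,270,7,'t18.png')"
```

```text
t 42.35 tcp mm [ 382.1 -402.1   82.8] jaw yaw deg 15.02 tilt 0.04 F [0.1 0.1 0.6] gap 0.003 q [-1.02  0.53  1.59  0.    1.02 -1.28]
```

View pics/s18.png

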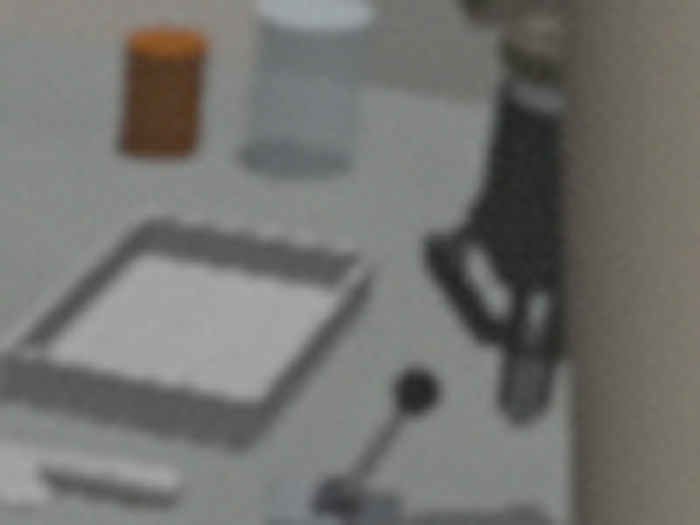

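View pics/t18.png

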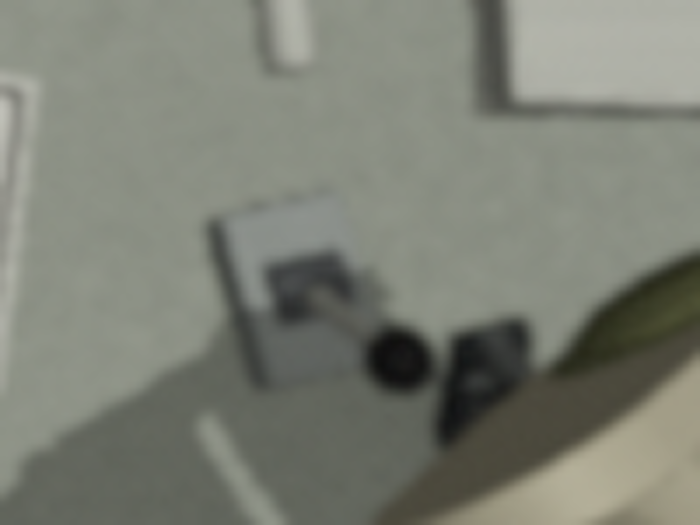

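Call:
play_rows(
  commands=[
    [0,9.7,2.6,-7,0],
    [0,9.7,2.6,0,0],
    [0,9.7,2.6,0,0],
    [0,9.7,2.6,0,0],
    [0,9.7,2.6,0,0],
  ],
)

```text
time: 42.95
tcp_pos: [0.4309, -0.3893, 0.0751]
orientation: [3.115, 0.409, 0.0]
force: [-1.7, -0.7, 0.9]
finger_gap: -0.002
```

Call:
play_rows(
  commands=[
    [0,9.7,2.6,0,0],
    [0,9.7,2.6,0,0],
    [0,9.7,2.6,0,0],
    [0,4.8,1.3,0,0],
    [0,0,0,0,0],
  ],
)

```text
time: 43.45
tcp_pos: [0.4644, -0.38, 0.0747]
orientation: [-3.115, -0.41, -0.0]
force: [0.6, 0.4, 0.0]
finger_gap: 0.004
```

```bash
python3 -c "
from look import *
st();s=ctrl.read_camera('side');crop(s['frame'],340,90,440,165,7,'s19.png');r=ctrl.read_camera('top');crop(r['frame'],430,195,530,270,7,'t19.png')"
```

```text
t 43.45 tcp mm [ 464.4 -380.    74.7] jaw yaw deg 14.98 tilt 0.01 F [0.6 0.4 0. ] gap 0.004 q [-0.88  0.63  1.44  0.    1.07 -1.14]
```

View pics/s19.png

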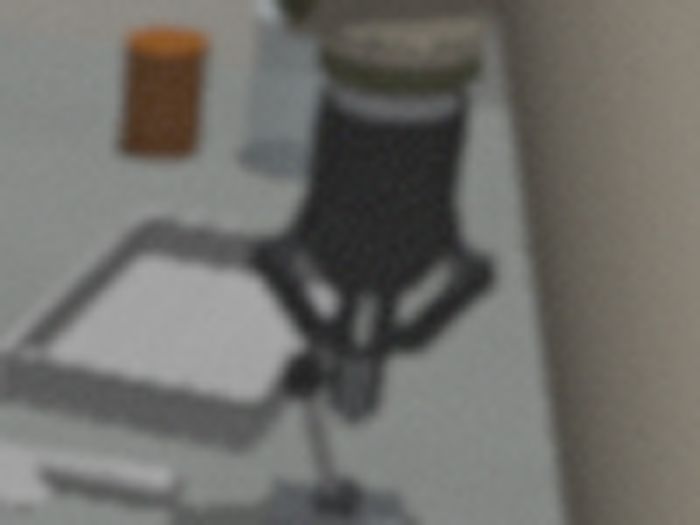

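View pics/t19.png

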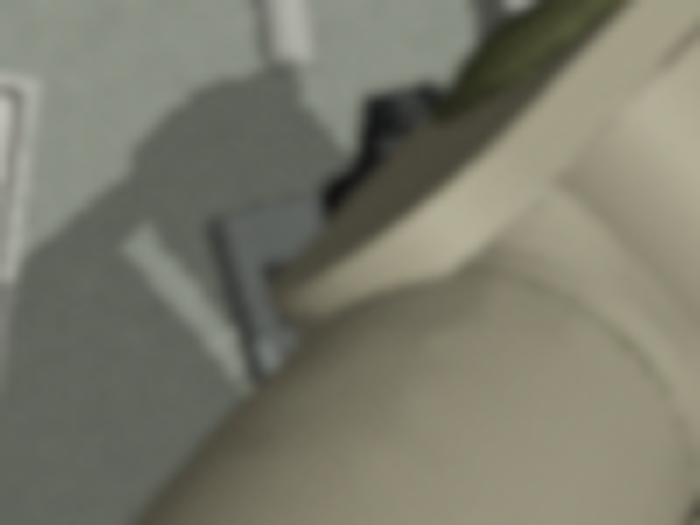

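Call:
play_rows(
  commands=[
    [0,5,1.3,0,0],
    [0,5,1.3,0,0],
    [0,0,0,0,0],
  ],
)

```text
time: 43.85
tcp_pos: [0.4743, -0.3776, 0.0749]
orientation: [3.115, 0.409, 0.0]
force: [0.3, -1.2, -0.2]
finger_gap: 0.004
```

Call:
play_rows(
  commands=[
    [0,4,1,0,0],
    [0,0,0,0,0],
  ],
)

```text
time: 44.05
tcp_pos: [0.478, -0.3767, 0.0749]
orientation: [3.115, 0.409, -0.0]
force: [0.4, -0.0, 0.5]
finger_gap: 0.003
```

Call:
play_rows(
  commands=[
    [0,3,0.8,0,0],
    [0,0,0,0,0],
  ],
)

```text
time: 44.25
tcp_pos: [0.4787, -0.3766, 0.0747]
orientation: [-3.114, -0.409, 0.008]
force: [-13.8, -3.0, 3.1]
finger_gap: -0.001
```

Call:
play_rows(
  commands=[
    [0,-20,-5,0,0],
    [0,-30,-8,0,0],
    [0,0,0,40,0],
    [0,0,0,45,0],
    [0,-10,-40,45,0],
  ],
)

```text
time: 44.75
tcp_pos: [0.4237, -0.4199, 0.1998]
orientation: [3.114, 0.413, 0.002]
force: [-0.3, -1.3, -0.1]
finger_gap: 0.004
```

Call:
play_rows(
  commands=[
    [0,-30,-35,0,0],
    [0,-30,-35,0,0],
    [0,-30,-35,0,0],
    [0,0,0,0,0],
    [0,0,0,0,0],
  ],
)

```text
time: 45.25
tcp_pos: [0.3321, -0.5272, 0.1966]
orientation: [-3.115, -0.406, -0.001]
force: [0.9, 0.2, 0.6]
finger_gap: -0.0
```

Run:
```python
from objs import *
st();s=snap('side','s20.png');r=snap('top','t20.png')
crop(r['frame'],430,195,530,270,7,'t20c.png');crop(s['frame'],225,110,425,260,4,'s20c.png')
fin=lambda v:[(rect(v[:2],v[2],.056,.016,.066),1)]
for rr in(r,s): print('fin',fitpolys(rr,fin,[.613,.263],[.05],12))
a,b=cv2.imread('pics/t17.png'),r['frame']
# stationary pods/jar etc: difference to earlier picture
d=cv2.absdiff(a,b).max(2); print('rack area diff',d[150:205,290:410].max(), 'tray',d[200:250,400:435].max(),'bystanders',d[120:160,190:310].max(),d[145:190,165:190].max(),d[145:208,450:480].max())
print('ball on pred', unproj(r,[[0,0]],.092)[0])
```

```text
t 45.25 tcp mm [ 332.1 -527.2  196.6] jaw yaw deg 14.84 tilt 0.03 F [0.9 0.2 0.6] gap -0.0 q [-1.2   0.56  1.23  0.    1.36 -1.46]
fin (array([0.61327341, 0.26251202, 0.03688809]), np.float64(-0.7797150611877441))
fin (array([0.61328002, 0.26467482, 0.04532253]), np.float64(-0.8488131761550903))
rack area diff 3 tray 2 bystanders 3 2 3
ball on pred [1.12388689 0.98843358 0.092     ]
```

View pics/s20c.png

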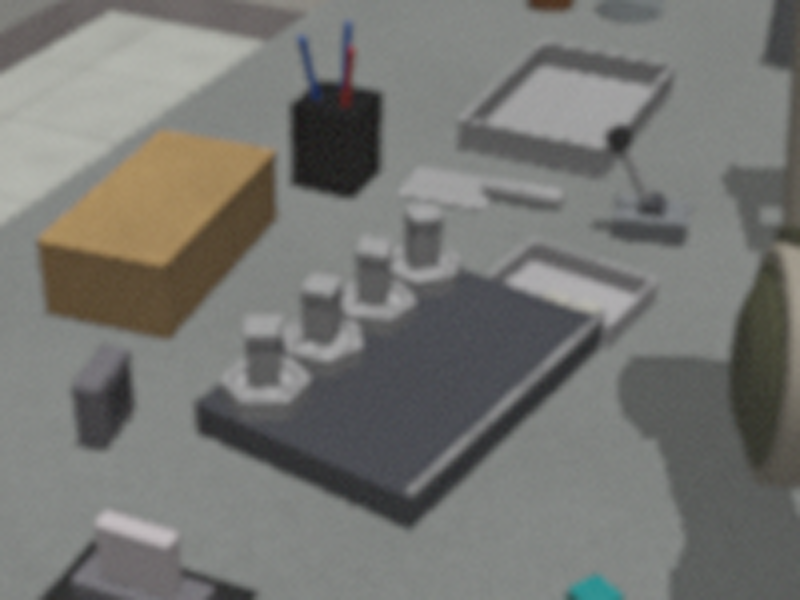

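View pics/t20.png

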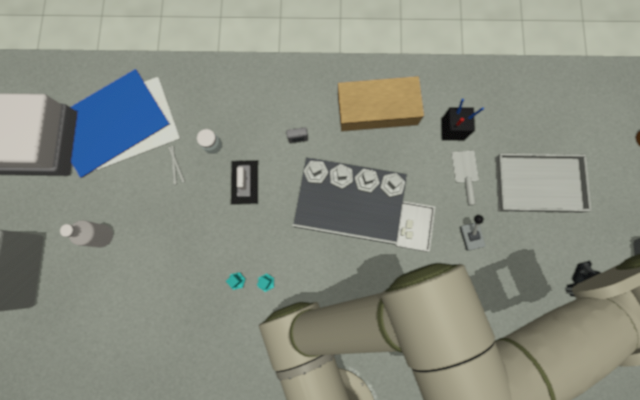

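View pics/t20c.png

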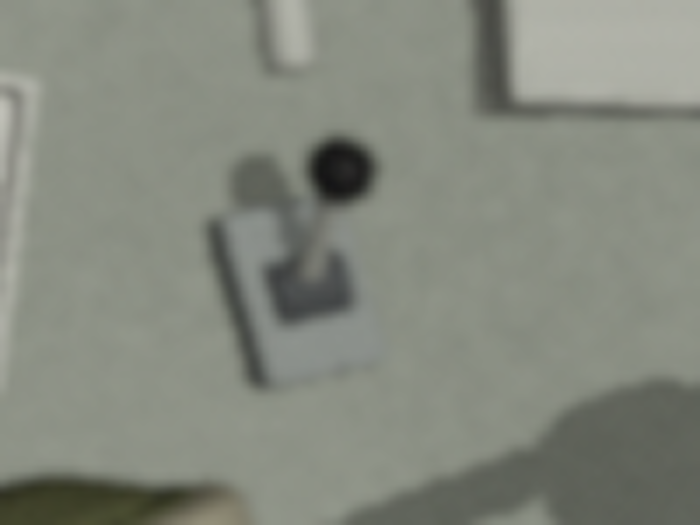

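Run:
```python
from look import *
r=ctrl.read_camera('top')
a=unproj(r,[[487,246.3]],.092)[0];b=unproj(r,[[430+341/7-.4,195+168/7-.4]],.092)[0]; print(b,np.linalg.norm(b-a))
if np.linalg.norm(b-a)>.071: print(ctrl.finish_job())
```

```text
[ 0.5050883  -0.37060562  0.092     ] 0.07370648621132253
the job is handed in; nothing more can be done
None
```

I finished the job and handed it in at about 45 s of the 210 s allowed. The hand-in gives no verdict, so what follows is from my own checks.

- **Chips:** only three were present. One scraper pass pushed all three over the edge, and the last pictures show them in the catch tray with the strip clear. The fingers stayed on the scraper's fin, above chip height, throughout.
- **Scraper:** it stands upright on the mat, about 1–2 mm from the mat's centre, and had not moved in the last pictures.
- **Pods:** all four grey pods are in sockets 0–3. Each went down to floor contact at the expected height without needing any extra turning. The two turquoise look-alikes were left alone.
- **Lever:** I pushed it to its end stop, where the force rose to about 14 N. The ball moved 74 mm in the picture against a nominal 76 mm.
- **Bystanders:** the pictures before and after the lever push show no change around the plate, tray, timer, jar, spatula or forceps.

One check was inconclusive. Fitting a model of the seated pods to the pictures could not tell fully home from 9 mm too high, because the collars disturb the fit. For pod height I relied on the tool's floor-contact readings and on the enlarged pictures.

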